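Release the battery carriage of the bench charger

TASK

Take the pin tool from its wooden stand and gently press its pin into the small round hole in the middle of the steel top plate of the bench charger's battery carriage, so that the release button down in the hole is held fully down; keep it down with the pin and push the carriage with it out of the charger to its stop. Then draw the pin out so that the button springs back up, and stand the tool in its wooden stand again as it was, without disturbing the other things on the bench.

Things in the scene. Friction and masses are not known exactly. Their poses are not given: they have to be found in the camera images.
- dock: the bench charger, fixed: a black channel 200 mm long (x) and 124 mm wide (y), open at its -x end; side walls 58 mm high, inner faces at y = +-47 mm; a grey box 124 mm wide, 95 mm high across its +x end (x = +60 to +110 mm). Origin on the table under the channel, z up; the carriage comes out towards -x
- carriage (a joint): how far the battery carriage (0.6 kg) is out: 0 m fully in, 0.070 m at its stop. Slides along the dock's -x with about 2.5 N of friction. Latched when in (2 mm of play) until the button is over 3.5 mm down; more catches every 12 to 20 mm stop it if the button comes up on the way. Past 0.062 m the button may come up and the carriage cannot slip back
- recess (a point): centre of the mouth of the round upright hole, 9 mm across with a 1 mm chamfer, in the carriage's level steel top plate (120 x 86 mm, 60 mm above the table, the hole in its middle; flat within 25 mm of it). The button's flat face lies 8 mm below the mouth. Moves with the carriage; axes as the dock's, z up
- button (a joint): how far the release button is down: 0 m up, 0.005 m fully down. It moves with the carriage. Its spring resists with about 4 N at first and 8 N when fully down; beyond that it is rigid
- tool: pin tool, 0.1 kg: dark wooden handle of 18 x 18 mm section (flats face its x and y), 12 to 70 mm above the origin; steel collar 32 mm across, 6 mm high; below it an upright steel pin 5 mm across that sticks out 30 to 42 mm, different each time and not measured, but firm during the work. Origin at the centre of the collar's underside, z up along the handle
- stand: fixed wooden block, 70 x 70 mm and 56 mm high, with one upright hole 18 mm across and 50 mm deep in the middle of its top; the tool's pin hangs in it and the collar rests on the block's top. Origin at the centre of its underside, z up
- spare: loose spare battery pack, black, 110 x 75 mm and 49 mm high; origin at its underside's centre
- roll: loose upright olive roll, 60 mm across, 50 mm high; origin at its underside's centre
- jar: loose glass jar with a steel cap, 64 mm across, 85 mm high; origin at its underside's centre
- tape: loose sand-coloured roll of tape lying flat, 84 mm across, 24 mm high; origin at its underside's centre
- driver: loose screwdriver lying on the table, about 200 mm long; origin at the middle of its length
- mug: loose white mug, 76 mm across, 90 mm high; origin at its underside's centre
Mind the look-alikes: they are no part of the job. Of the things like the tool, leave any that is green; of the rest the smaller one is meant. Leave any turquoise look-alike of the dock alone.

How it is judged:
On the way, in this order (a step that is already met when the one before it is completed fails the run):
1. the tool's pin holds the button at least 4 mm down while the carriage is still in (less than 6 mm out) (value of joint button above 0.004 m and contact force between tool and dock above 1.5 N and value of joint carriage below 0.006 m), for 0.1 s.
2. the carriage is 30 to 60 mm out with the button held down (over 3 mm) by the tool (value of joint carriage between 0.03 and 0.06 m and value of joint button above 0.003 m and contact force between tool and dock above 1.5 N), for 0.05 s.
At the end, for the whole second after the job is handed in: the carriage is at least 64 mm out and at rest, the button is up again (less than 1.5 mm down), and the tool stands at rest in its stand: collar down on the block's top (origin 53 to 60 mm above the block's underside), within 9 mm of the hole's centre, upright within 0.12 rad (value of joint carriage above 0.064 m and value of joint button below 0.0015 m and velocity of joint carriage between -0.01 and 0.01 m/s and horizontal distance between tool and stand below 0.009 m and z of tool in the frame of stand between 0.053 and 0.06 m and angle between tool's own z axis and vertical below 0.12 rad and linear speed of tool below 0.02 m/s); the robot touches nothing.
It fails at once if the tool is pressed or knocked against the charger, carriage or button with more than 40 N (contact force between tool and dock above 40 N).
It fails at once if another thing on the bench (spare battery, roll, jar, tape, screwdriver or mug) is moved more than 30 mm (distance of any of spare, roll, jar, tape, driver, mug from where it was at the start of the episode above 0.03 m).
It also fails if it takes over 72 s, if anything falls off the work surface, if the arm or the gripper's body presses on something with over 40 N, if the wrist force passes 120 N, or if a joint passes its speed limit or range.

ROBOT

A 7-joint arm with a two-finger parallel gripper is mounted at the origin on the work surface. World frame = base frame: x ahead of the robot, y to its left, z up, the work surface at z = 0. Lengths are in m, angles in rad, forces in N, time in s.
With the tool pointing down it reaches from about 0.4 to 0.85 m from the base axis. Payload 4.5 kg.
Tool frame: the origin (TCP) lies on the mounting face of the last link; the fingertips stand 166 mm ahead of it and the grasp point (between the pads) lies 147 mm ahead of it; y points along the fingers, z is the direction in which the jaws open and shut, and the axes are right-handed (so a half turn about y gives the same grasp; the last joint's range is limited). The gripper opens to 88 mm and grips with 3 to 60 N. Pads are 18 mm wide; open, the fingers measure 123 mm over their backs; the gripper's body (75 mm by 187 mm) begins 45 mm behind the grasp point.
Start: joints at [-1.173, 0.689, -0.195, 1.565, 0.157, 0.902, -0.215], TCP at [0.222, 0.584, 0.405] pointing down, gripper open.
Joint ranges: [-3.01, 3.01], [-0.46, 2.08], [-1.47, 1.51], [0.13, 2.56], [-1, 4.14], [0.04, 2.09], [-2.66, 2.66]. Speed limits (rad/s): [2.57, 2.57, 3.14, 3.14, 3.14, 3.14, 3.14].

INTERFACE

Orientations are given as a unit quaternion [x, y, z, w].
In Python, from plant import r gives the robot as it stands.
- The arm moves only by the tool arm_command, never from a script. Its argument "deltas" is a list of rows, each an object of numbers: "dx", "dy", "dz": the shift along the tool's x, y, z each as a share of 1000 mm, from -1 to 1; "wx", "wy", "wz": the turn, a rotation vector about the tool's x, y, z each as a share of 45 degrees, from -1 to 1. In form: [{"dx": .., "dy": .., "dz": .., "wx": .., "wy": .., "wz": ..}, ...]. A call has exactly 5 rows; each row is the pose to reach, as a shift and turn from the pose commanded when the call began, along the tool's axes at that moment; what a row does not reach only later rows make up. A row lasts 1/10 s, in which the tool goes at most 50 mm and 8.59 degrees, less where a joint would pass 70% of its speed; a pose out of reach is approached as far as the arm can. A call with a number of a shift or a turn outside -1 to 1 is refused whole. A call with a gripper value outside its range is refused whole. "claw" is the opening, from -1 (shut) to 1 (fully open), set as the call begins (left out, the last holds). The fingers move at their own pace and stop on an object; "grip_force" is the grip in N (left out, the last holds). Time passes only in rows, so rows that repeat a pose let the fingers close, or fill a call up. It gives the time, the measured TCP pose, the force and the opening at its end, in the units of the state.
- r.get_state(): the state, without advancing time (a new reading comes with each control period).
- r.snapshot(name): name is "scene" or "top"; returns the picture (420x560x3 uint8, red, green, blue); there is no depth.
- r.get_calibration(name): a dict with "vertical_fov" (degrees; the focal length in pixels is half the picture's height over the tangent of half this angle, whatever the lens; pixels are square), "cx", "cy" (the principal point, pixels), "R" (3x3) and "t" (3): a world point X has camera coordinates R X + t. Camera axes: x right, y down, z forward; pixel columns grow to the right and rows downward; lengths in m; the calibration is good to about 2 mm. A picture is of the moment at which its call begins. get_calibration takes no time and is no camera call.
- r.finish_job(): hands the job in, once; it reports no verdict.
The state is a dict: "clock": time; "q": joint angles; "qd": joint speeds; "joint_torque": joint torques, N m; "tool_pos": TCP position; "eef_rot": TCP orientation; "contact_force": force on the tool from outside, world axes, zero at the start; "moment": the same for the moment, N m; "opening": opening from 0.0 (shut) to 1.0 (fully open).
Only numpy, scipy, OpenCV 4.12 (cv2) and the standard library are available. Lean on these libraries where they do the work, as an engineer would, in place of code of your own. Each camera call takes 0.05 s, during which the arm holds its last target.

## Working session

There is one attempt and no reset: what is moved stays moved. The work goes in short steps, Python scripts to look and compute and a tool call to move; the robot and the scene stay as the last step left them, time stands still between calls to the robot, and variables do not carry over. Pictures are saved under pics/ and viewed, and the job is handed in when it is done.

Besides the shell and the picture viewer there is one more tool, called after "Call:" by a JSON object that holds its "api" and its "payload", one argument or row to a line. arm_command: Moves the arm, as the interface text tells. Shift numbers are shares of 1000 mm and turn numbers shares of 45 degrees, none past 1 either way. Its arguments: {"type":"object","properties":{"deltas":{"type":"array","items":{"type":"object","properties":{"dx":{"type":"number","minimum":-1,"maximum":1},"dy":{"type":"number","minimum":-1,"maximum":1},"dz":{"type":"number","minimum":-1,"maximum":1},"wx":{"type":"number","minimum":-1,"maximum":1},"wy":{"type":"number","minimum":-1,"maximum":1},"wz":{"type":"number","minimum":-1,"maximum":1}}}},"claw":{"type":"number"},"grip_force":{"type":"number"}},"required":["deltas"]}

```bash
ls; mkdir -p pics; python3 - <<'E'
from plant import r
import cv2
print(r.get_state())
for n in("scene","top"):
    im=r.snapshot(n); cv2.imwrite(f"pics/{n}0.png",im[:,:,::-1]); print(n,r.get_calibration(n))
E
```

```text
pics
{'clock': 0.0, 'q': array([-1.1732426 ,  0.68999471, -0.19450091,  1.56632974,  0.15732048,
        0.90249766, -0.21508201]), 'qd': array([ 0.00050955, -0.00091365, -0.00100852, -0.00015477,  0.00113321,
        0.0003943 , -0.00052172]), 'joint_torque': array([ 9.73507522e-04, -5.27576172e+01, -1.26709275e+00, -1.53424680e+01,
       -5.26809145e-02,  6.42286075e-03,  1.72085970e-04]), 'tool_pos': array([0.22228428, 0.58379052, 0.40390654]), 'eef_rot': array([ 0.69609629, -0.12792543,  0.12779966, -0.69480378]), 'contact_force': array([0.2783153 , 0.60041819, 0.28612679]), 'moment': array([-0.049164  ,  0.01894149, -0.04094678]), 'opening': 1.005260164374019}
scene {'vertical_fov': 55.12389672905442, 'cx': 279.9386655401077, 'cy': 215.74501321589682, 'R': array([[ 5.09543039e-01,  8.60444915e-01, -6.62574147e-04],
       [ 4.51865137e-01, -2.68243150e-01, -8.50801687e-01],
       [-7.32245716e-01,  4.33220683e-01, -5.25486490e-01]]), 't': array([-0.30775994, -0.16827448,  1.52004289])}
top {'vertical_fov': 55.83093707236374, 'cx': 276.1928155697263, 'cy': 213.73942898990092, 'R': array([[-0.01560607, -0.99977883,  0.01409783],
       [-0.9953057 ,  0.01418629, -0.0957356 ],
       [ 0.09551443, -0.01552571, -0.99530696]]), 't': array([0.02363838, 0.53259148, 1.09717124])}
```

View pics/scene0.png

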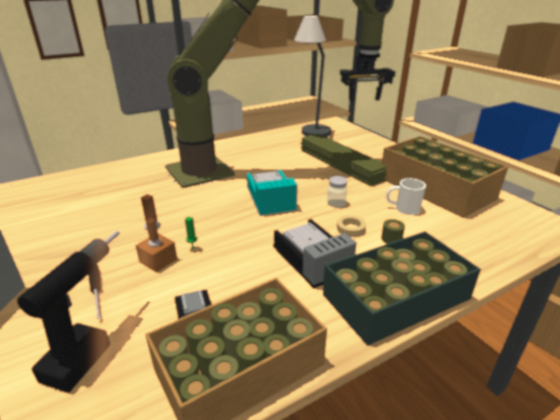

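View pics/top0.png

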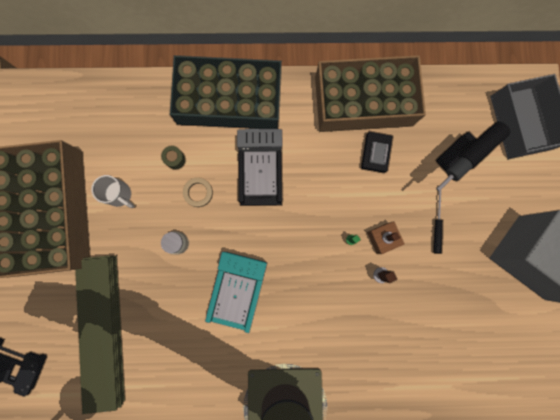

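```bash
python3 - <<'E'
import cv2,numpy as np
a=cv2.imread("pics/scene0.png")[170:330,100:370]; b=cv2.imread("pics/top0.png")
cv2.imwrite("pics/z1.png",cv2.resize(a[:100,20:130],None,fx=7,fy=6,interpolation=2)[:600])
c=np.hstack([cv2.resize(b[215:295,330:430],(400,400),interpolation=2),cv2.resize(b[120:220,220:300],(320,400),interpolation=2)])
cv2.imwrite("pics/z2.png",c)
E
```

```text
(no output)
```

View pics/z1.png

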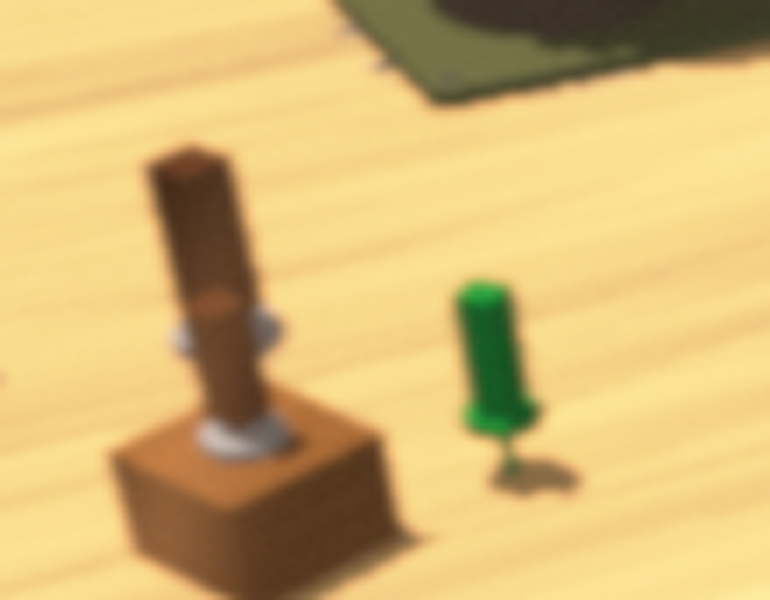

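View pics/z2.png

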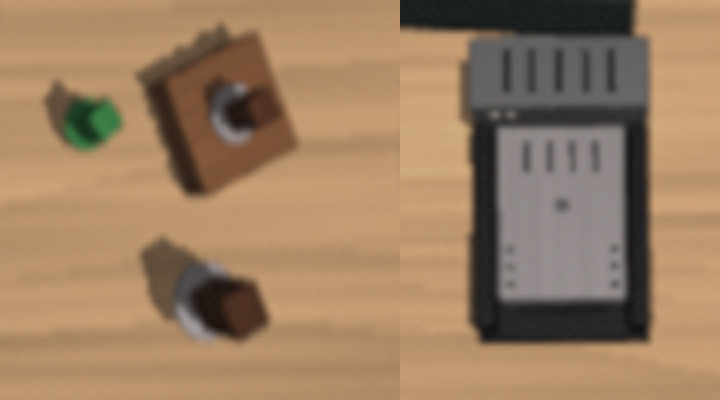

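```bash
cat > h.py <<'E'
import numpy as np,cv2
from plant import r
H=420
def cal(n):
    c=r.get_calibration(n); f=H/2/np.tan(np.radians(c["vertical_fov"]/2)); return f,c["cx"],c["cy"],np.array(c["R"]),np.array(c["t"])
def ray(n,u,v):
    f,cx,cy,R,t=cal(n); d=R.T@np.array([(u-cx)/f,(v-cy)/f,1]); return -R.T@t,d/np.linalg.norm(d)
def plane(n,u,v,z):
    o,d=ray(n,u,v); return o+d*(z-o[2])/d[2]
def proj(n,X):
    f,cx,cy,R,t=cal(n); p=R@np.asarray(X)+t; return np.array([cx+f*p[0]/p[2],cy+f*p[1]/p[2]])
def tri(p,q):
    o1,d1=ray("scene",*p);o2,d2=ray("top",*q)
    A=np.c_[d1,-d2];s=np.linalg.lstsq(A,o2-o1,rcond=None)[0]
    a=o1+s[0]*d1;b=o2+s[1]*d2;return (a+b)/2,np.linalg.norm(a-b)
E
python3 - <<'E'
import sys;sys.path.insert(0,'.')
from h import *
b=cv2.imread("pics/top0.png");g=cv2.cvtColor(b,cv2.COLOR_BGR2GRAY).astype(int)
# table far edge row: rail/brown boundary
for u in range(10,560,60):
    col=g[25:75,u]; d=np.diff(cv2.GaussianBlur(b[25:75,u:u+3,1],(1,3),0).astype(int).mean(1)); k=np.argsort(-np.abs(d))[:3]; print(u,[(25+i,round(d[i])) for i in sorted(k)])
for n in("scene","top"): print(n,proj(n,[0,0,0]),-cal(n)[3].T@cal(n)[4])
# dock rough: corners of grey box top z=.095 ; plate corners z=.06; 
s=0.25
def c(x,y): return 220+(x-400)*s,120+(y)*s
for p in [(470,38),(648,38),(648,108),(470,108)]: print('box',plane("top",*c(*p),.095))
for p in [(495,126),(626,126),(626,300),(496,301)]: print('plate',plane("top",*c(*p),.06))
print('hole',plane("top",*c(562,205),.06))
for p in [(480,340),(648,340)]: print('wall end',plane("top",*c(*p),.058))
E
```

```text
10 [(np.int64(67), 25), (np.int64(68), 27), (np.int64(69), 17)]
70 [(np.int64(33), -16), (np.int64(34), -15), (np.int64(67), 19)]
130 [(np.int64(33), -17), (np.int64(66), 23), (np.int64(67), 23)]
190 [(np.int64(32), -17), (np.int64(33), -16), (np.int64(61), 16)]
250 [(np.int64(32), -18), (np.int64(63), 14), (np.int64(64), 17)]
310 [(np.int64(65), 19), (np.int64(71), -21), (np.int64(72), -17)]
370 [(np.int64(31), -16), (np.int64(59), -13), (np.int64(66), 13)]
430 [(np.int64(31), -16), (np.int64(63), 17), (np.int64(64), 24)]
490 [(np.int64(30), -17), (np.int64(63), 23), (np.int64(64), 22)]
550 [(np.int64(30), -17), (np.int64(62), 18), (np.int64(63), 26)]
scene [198.47700256 171.20406675] [ 1.3458992  -0.43884202  0.65538988]
top [284.7323754  406.14250403] [0.42566455 0.03311201 1.14267689]
box [0.75678342 0.11794623 0.095     ]
box [ 0.75543789 -0.00255961  0.095     ]
box [ 0.70698615 -0.00173529  0.095     ]
box [0.70840408 0.11824976 0.095     ]
plate [0.70485504 0.10380284 0.06      ]
plate [0.70376261 0.0126481  0.06      ]
plate [0.58144774 0.01456645 0.06      ]
plate [0.58196817 0.10407121 0.06      ]
hole [0.64846913 0.05786863 0.06      ]
wall end [0.55533174 0.11540899 0.058     ]
wall end [ 5.53720448e-01 -1.89411629e-04  5.80000000e-02]
```

```bash
python3 - <<'E'
import cv2,numpy as np
a=cv2.imread("pics/scene0.png");b=cv2.imread("pics/top0.png")
cv2.imwrite("pics/z3.png",cv2.resize(a[210:290,265:365],(800,600) if 0 else (750,600),interpolation=2))
cv2.imwrite("pics/z4.png",cv2.resize(b[215:295,330:410],(600,600),interpolation=2))
cv2.imwrite("pics/z5.png",cv2.resize(a[185:275,130:180],(333,600),interpolation=2))
E
```

```text
(no output)
```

View pics/z3.png

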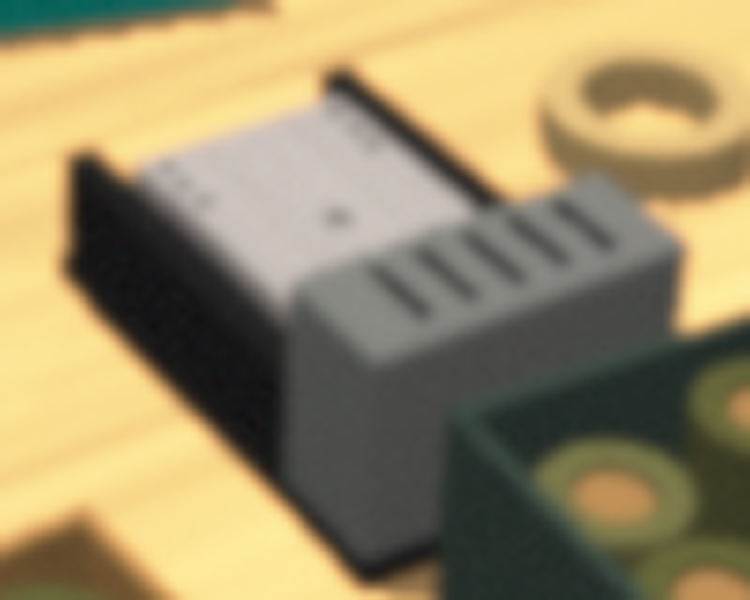

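View pics/z4.png

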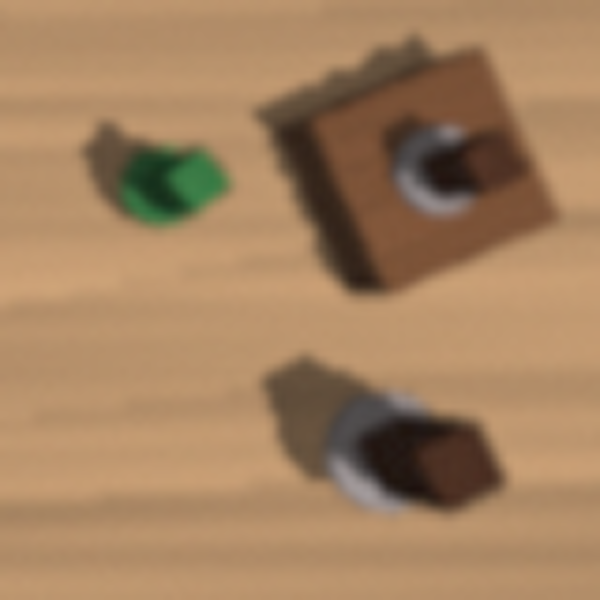

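View pics/z5.png

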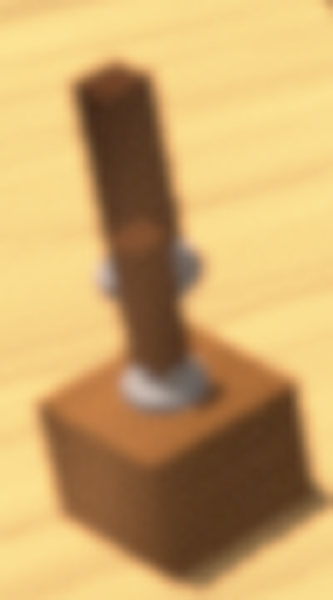

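```bash
cat > m.py <<'E'
import sys;sys.path.insert(0,'.')
from h import *
def hole(im,u,v,w=4):
    g=cv2.cvtColor(im,cv2.COLOR_BGR2GRAY).astype(float)
    p=g[v-w:v+w+1,u-w:u+w+1]; bg=np.median(p); wt=np.clip(bg-10-p,0,None)
    yy,xx=np.mgrid[v-w:v+w+1,u-w:u+w+1]; return np.array([(wt*xx).sum(),(wt*yy).sum()])/wt.sum()
E
python3 - <<'E'
from m import *
S=cv2.imread("pics/scene0.png");T=cv2.imread("pics/top0.png")
hs=hole(S,310,238);ht=hole(T,260,171); print(hs,ht,tri(hs,ht),plane("top",*ht,.06),plane("scene",*hs,.06))
# crop pixel -> image (cv2.resize centers)
def T7(p): return (p[0]+.5)/7.5-.5+330,(p[1]+.5)/7.5-.5+215
cs=[plane("top",*T7(p),.056) for p in [(485,47),(558,217),(388,292),(313,122)]]
print(np.round(cs,4),'centre',np.mean(cs,0),[np.linalg.norm(cs[i]-cs[(i+1)%4]).round(4) for i in range(4)],[np.degrees(np.arctan2(*(cs[(i+1)%4]-cs[i])[1::-1])).round(1) for i in range(4)])
def S6(p): return (p[0]+.5)/6.66-.5+130,(p[1]+.5)/6.667-.5+185
cs=[plane("scene",*S6(p),.056) for p in [(40,402),(155,468),(298,383),(195,325)]]
print(np.round(cs,4),'centre',np.mean(cs,0),[np.linalg.norm(cs[i]-cs[(i+1)%4]).round(4) for i in range(4)])
print('collar top view',plane("top",*T7((433,170)),.062),'scene',plane("scene",*S6((167,383)),.062-.0))
print('handle top',plane("top",*T7((495,163)),.126),plane("scene",*S6((140,240)),.126),tri(S6((140,240)),T7((495,163))))
print('big handle',tri(S6((115,85)),T7((462,467))))
# green edges profile
g=cv2.cvtColor(T,cv2.COLOR_BGR2GRAY)
print(g[140,232:292].tolist());print(g[185,232:292].tolist());print(g[120:215,250].tolist())
E
```

```text
[309.55063291 238.62658228] [260.03673469 170.79183673] (array([0.65051387, 0.06008193, 0.05920885]), np.float64(0.0021634115742494133)) [0.6497744  0.05913673 0.06      ] [0.65182579 0.06045506 0.06      ]
[[ 0.5056 -0.3095  0.056 ]
 [ 0.4428 -0.3336  0.056 ]
 [ 0.4165 -0.27    0.056 ]
 [ 0.479  -0.2449  0.056 ]] centre [ 0.46096726 -0.28947983  0.056     ] [np.float64(0.0673), np.float64(0.0689), np.float64(0.0673), np.float64(0.0699)] [np.float64(-159.0), np.float64(112.5), np.float64(21.9), np.float64(-67.6)]
[[ 0.4447 -0.3315  0.056 ]
 [ 0.5083 -0.3053  0.056 ]
 [ 0.4827 -0.243   0.056 ]
 [ 0.4232 -0.2656  0.056 ]] centre [ 0.46472696 -0.28635067  0.056     ] [np.float64(0.0688), np.float64(0.0674), np.float64(0.0637), np.float64(0.0693)]
collar top view [ 0.46050553 -0.28657255  0.062     ] scene [ 0.46589218 -0.28788917  0.062     ]
handle top [ 0.46051831 -0.28910471  0.126     ] [ 0.46540623 -0.28719555  0.126     ] (array([ 0.46109651, -0.28804031,  0.12418415]), np.float64(0.0033025358544179306))
big handle (array([ 0.35882282, -0.26843967,  0.13537684]), np.float64(0.0039
[... 306 characters left out ...]
 140, 95, 54, 36, 34, 37, 32, 41, 81, 120, 134, 131, 136, 139, 142, 142, 141, 140, 141, 143, 145, 145, 144, 143, 143, 145, 145, 145, 144, 141, 140, 141, 144, 145, 145, 142, 132, 119, 127, 119, 73, 33, 30, 37, 36, 49, 93, 140, 162, 165, 164, 164, 164, 165, 165, 163]
[31, 30, 31, 31, 30, 29, 31, 29, 55, 87, 98, 98, 97, 97, 97, 98, 97, 98, 97, 99, 98, 99, 99, 101, 100, 97, 84, 62, 51, 49, 54, 82, 123, 138, 138, 129, 121, 120, 118, 118, 118, 119, 122, 133, 138, 139, 140, 139, 140, 140, 140, 140, 141, 141, 141, 140, 141, 141, 142, 142, 142, 142, 142, 141, 143, 142, 143, 143, 142, 141, 142, 141, 142, 138, 117, 79, 47, 33, 35, 38, 40, 41, 38, 38, 38, 71, 129, 151, 153, 155, 156, 160, 161, 160, 159]
```

```bash
cat >> h.py <<'E'
from scipy.spatial.transform import Rotation as Ro
def st(p=True):
    s=r.get_state(); R=Ro.from_quat(s['eef_rot'])
    s['g']=s['tool_pos']+R.apply([0,.147,0]); z=R.apply([0,0,1]); s['yaw']=np.degrees(np.arctan2(z[1],z[0])); s['tilt']=np.degrees(np.arccos(-R.apply([0,1,0])[2]))
    if p: print('t%.2f grasp'%s['clock'],s['g'].round(4),'jawyaw %.2f tilt %.2f'%(s['yaw'],s['tilt']),'F',s['contact_force'].round(2),'M',s['moment'].round(2),'open %.3f'%s['opening'],'q7 %.2f'%s['q'][6])
    return s
def go(X,yaw,up=(0,0,1)):
    "delta for grasp point to X with tool straight down, jaw z at yaw deg"
    s=st(); R=Ro.from_quat(s['eef_rot']); y=-np.array(up,float); z=np.array([np.cos(np.radians(yaw)),np.sin(np.radians(yaw)),0]);z-=y*(z@y);z/=np.linalg.norm(z); x=np.cross(y,z)
    G=Ro.from_matrix(np.c_[x,y,z]); tcp=np.array(X)-G.apply([0,.147,0])
    d=R.inv().apply(tcp-s['tool_pos']); w=(R.inv()*G).as_rotvec(degrees=True)/45
    print('d',d.round(4),'w',w.round(4),'axes x',R.apply([1,0,0]).round(3),'y',R.apply([0,1,0]).round(3),'z',R.apply([0,0,1]).round(3))
E
python3 - <<'E'
from h import *
for yw in (21.9,-158.1,-68.1,111.9): go([.4625,-.288,.25],yw)
T=cv2.imread("pics/top0.png")
b=cv2.resize(T[225:250,375:405],None,fx=20,fy=20,interpolation=cv2.INTER_CUBIC);cv2.imwrite("pics/z6.png",b)
E
```

```text
t0.10 grasp [0.2222 0.5836 0.257 ] jawyaw 69.16 tilt 0.09 F [-0.45 -0.73  0.43] M [ 0.03  0.02 -0.  ] open 0.997 q7 -0.22
d [ 0.5346  0.0082 -0.7294] w [1.8000e-03 1.0503e+00 9.0000e-04] axes x [ 0.935 -0.356  0.   ] y [-0.    -0.002 -1.   ] z [ 0.356  0.935 -0.002]
t0.10 grasp [0.2222 0.5836 0.257 ] jawyaw 69.16 tilt 0.09 F [-0.45 -0.73  0.43] M [ 0.03  0.02 -0.  ] open 0.997 q7 -0.22
d [ 0.5346  0.0082 -0.7294] w [ 1.2000e-03 -2.9497e+00 -2.3000e-03] axes x [ 0.935 -0.356  0.   ] y [-0.    -0.002 -1.   ] z [ 0.356  0.935 -0.002]
t0.10 grasp [0.2222 0.5836 0.257 ] jawyaw 69.16 tilt 0.09 F [-0.45 -0.73  0.43] M [ 0.03  0.02 -0.  ] open 0.997 q7 -0.22
d [ 0.5346  0.0082 -0.7294] w [8.0000e-04 3.0503e+00 2.5000e-03] axes x [ 0.935 -0.356  0.   ] y [-0.    -0.002 -1.   ] z [ 0.356  0.935 -0.002]
t0.10 grasp [0.2222 0.5836 0.257 ] jawyaw 69.16 tilt 0.09 F [-0.45 -0.73  0.43] M [ 0.03  0.02 -0.  ] open 0.997 q7 -0.22
d [ 0.5346  0.0082 -0.7294] w [ 2.000e-03 -9.497e-01 -6.000e-04] axes x [ 0.935 -0.356  0.   ] y [-0.    -0.002 -1.   ] z [ 0.356  0.935 -0.002]
```

View pics/z6.png

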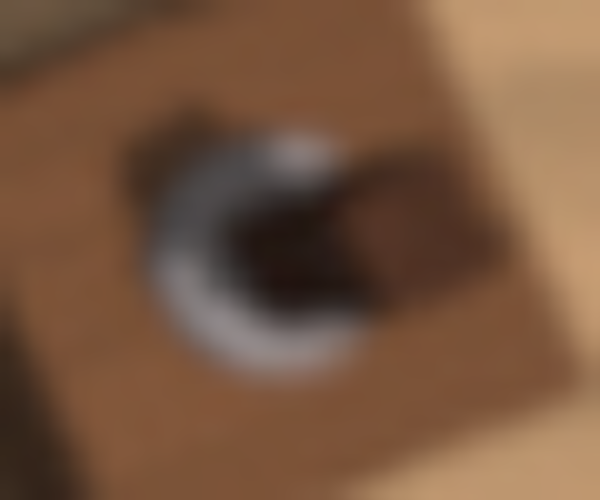

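Call:
{"api": "arm_command", "payload": {
  "deltas": [
    {"dx":0.379,"dz":-0.213},
    {"dx":0.379,"dz":-0.213},
    {"dx":0.379,"dz":-0.213},
    {"dx":0.379,"dz":-0.213},
    {"dx":0.379,"dz":-0.213}
  ],
  "claw": 0,
  "grip_force": 40
}}

```text
invalid input at $.deltas[0]: expected keys dx, dy, dz, wx, wy, wz
```

```bash
python3 -c "
from h import *
go([.53,.1,.25],22)"
```

```text
t0.10 grasp [0.2222 0.5836 0.257 ] jawyaw 69.16 tilt 0.09 F [-0.45 -0.73  0.43] M [ 0.03  0.02 -0.  ] open 0.997 q7 -0.22
d [ 0.4597  0.0076 -0.3427] w [1.8000e-03 1.0481e+00 9.0000e-04] axes x [ 0.935 -0.356  0.   ] y [-0.    -0.002 -1.   ] z [ 0.356  0.935 -0.002]
```

Call:
{"api": "arm_command", "payload": {
  "deltas": [
    {"dx":0.38,"dy":0,"dz":-0.21,"wx":0,"wy":0,"wz":0},
    {"dx":0.38,"dy":0,"dz":-0.21,"wx":0,"wy":0,"wz":0},
    {"dx":0.38,"dy":0,"dz":-0.21,"wx":0,"wy":0,"wz":0},
    {"dx":0.38,"dy":0,"dz":-0.21,"wx":0,"wy":0,"wz":0},
    {"dx":0.38,"dy":0,"dz":-0.21,"wx":0,"wy":0,"wz":0}
  ],
  "claw": 0,
  "grip_force": 40
}}

```text
clock: 0.6
tool_pos: [0.3848, 0.3915, 0.4045]
eef_rot: [0.696, -0.128, 0.128, -0.695]
contact_force: [0.8, -0.0, -0.1]
opening: 0.572
```

```bash
python3 -c "
from h import *
go([.53,.1,.25],22)"
```

```text
t0.60 grasp [0.3848 0.3914 0.2575] jawyaw 69.17 tilt 0.03 F [ 0.84 -0.   -0.12] M [ 0.   -0.1   0.01] open 0.572 q7 0.15
d [ 0.2394  0.0076 -0.2208] w [6.0000e-04 1.0483e+00 2.0000e-04] axes x [ 0.935 -0.356 -0.   ] y [-0. -0. -1.] z [ 0.356  0.935 -0.   ]
```

Call:
{"api": "arm_command", "payload": {
  "deltas": [
    {"dx":0.24,"dy":0,"dz":-0.22,"wx":0,"wy":0.2,"wz":0},
    {"dx":0.24,"dy":0,"dz":-0.22,"wx":0,"wy":0.4,"wz":0},
    {"dx":0.24,"dy":0,"dz":-0.22,"wx":0,"wy":0.6,"wz":0},
    {"dx":0.24,"dy":0,"dz":-0.22,"wx":0,"wy":0.7,"wz":0},
    {"dx":0.24,"dy":0,"dz":-0.22,"wx":0,"wy":0.8,"wz":0}
  ]
}}

```text
clock: 1.1
tool_pos: [0.4964, 0.1679, 0.4046]
eef_rot: [0.621, -0.338, 0.338, -0.621]
contact_force: [1.0, -0.1, -0.4]
opening: 0.501
```

```bash
python3 -c "
from h import *
go([.4625,-.288,.22],22)"
```

```text
t1.10 grasp [0.4964 0.1679 0.2576] jawyaw 32.96 tilt 0.02 F [ 1.02 -0.06 -0.45] M [-0.08 -0.02 -0.01] open 0.501 q7 0.10
d [ 0.3641  0.0377 -0.2765] w [ 0.0004  0.2436 -0.    ] axes x [ 0.544 -0.839 -0.   ] y [-0. -0. -1.] z [ 0.839  0.544 -0.   ]
```

Call:
{"api": "arm_command", "payload": {
  "deltas": [
    {"dx":0.364,"dy":0,"dz":-0.277,"wx":0,"wy":0.1,"wz":0},
    {"dx":0.364,"dy":0,"dz":-0.277,"wx":0,"wy":0.244,"wz":0},
    {"dx":0.364,"dy":0,"dz":-0.277,"wx":0,"wy":0.244,"wz":0},
    {"dx":0.364,"dy":0,"dz":-0.277,"wx":0,"wy":0.244,"wz":0},
    {"dx":0.364,"dy":0,"dz":-0.277,"wx":0,"wy":0.244,"wz":0}
  ]
}}

```text
clock: 1.6
tool_pos: [0.4775, -0.0814, 0.4045]
eef_rot: [0.587, -0.395, 0.394, -0.587]
contact_force: [0.8, -0.4, -0.9]
opening: 0.502
```

```bash
python3 -c "
from h import *
go([.4625,-.288,.22],22)"
```

```text
t1.60 grasp [ 0.4774 -0.0814  0.2575] jawyaw 22.20 tilt 0.02 F [ 0.77 -0.45 -0.9 ] M [-0.13 -0.01 -0.01] open 0.502 q7 0.42
d [ 0.1857  0.0375 -0.0919] w [ 0.0004  0.0044 -0.0003] axes x [ 0.378 -0.926 -0.   ] y [-0.  0. -1.] z [ 0.926  0.378 -0.   ]
```

Call:
{"api": "arm_command", "payload": {
  "deltas": [
    {"dx":0.186,"dy":0,"dz":-0.092,"wx":0,"wy":0,"wz":0},
    {"dx":0.186,"dy":0,"dz":-0.092,"wx":0,"wy":0,"wz":0},
    {"dx":0.186,"dy":0,"dz":-0.092,"wx":0,"wy":0,"wz":0},
    {"dx":0.186,"dy":0,"dz":-0.092,"wx":0,"wy":0,"wz":0},
    {"dx":0.186,"dy":0.037,"dz":-0.092,"wx":0,"wy":0.0,"wz":0}
  ]
}}

```text
clock: 2.1
tool_pos: [0.4625, -0.2949, 0.3706]
eef_rot: [0.586, -0.393, 0.402, -0.583]
contact_force: [-0.2, -0.3, -0.7]
opening: 0.504
```

```bash
python3 - <<'E'
from h import *
go([.4625,-.288,.105],22)
for n in("scene","top"):
    im=r.snapshot(n); cv2.imwrite(f"pics/{n}1.png",im[:,:,::-1])
a=cv2.imread("pics/scene1.png")[100:290,70:230];b=cv2.imread("pics/top1.png")[180:300,320:450]
cv2.imwrite("pics/z7.png",np.hstack([cv2.resize(a,None,fx=2.5,fy=2.5,interpolation=2),cv2.resize(b,(390,475),interpolation=2)]))
E
```

```text
t2.10 grasp [ 0.4637 -0.2963  0.2236] jawyaw 21.56 tilt 0.73 F [-0.18 -0.3  -0.74] M [-0.01 -0.    0.04] open 0.504 q7 0.79
d [-0.0078  0.1185  0.0021] w [-0.0052 -0.0099  0.0155] axes x [ 0.367 -0.93   0.012] y [ 0.008 -0.01  -1.   ] z [0.93  0.367 0.004]
```

View pics/z7.png

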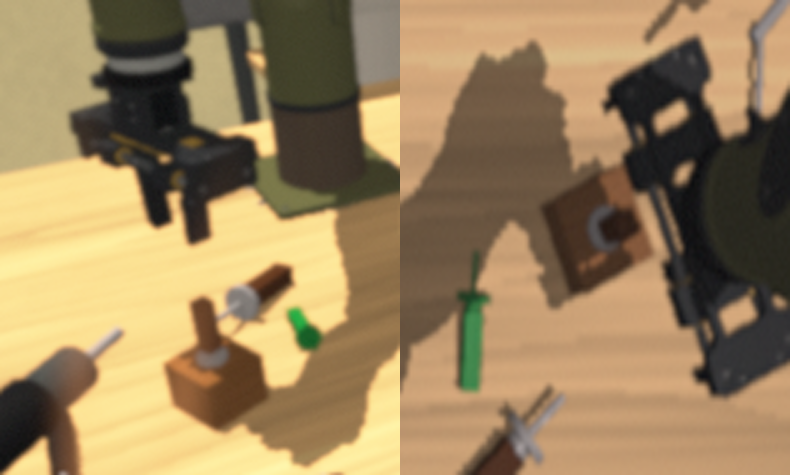

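```bash
python3 - <<'E'
from h import *
go([.4625,-.288,.15],22)
E
```

```text
t2.20 grasp [ 0.4597 -0.2879  0.2173] jawyaw 21.91 tilt 0.44 F [-0.6   1.61 -0.12] M [ 0.01  0.1  -0.03] open 0.497 q7 0.79
d [0.0008 0.0672 0.0021] w [ 0.0071 -0.0019 -0.0067] axes x [ 0.373 -0.928 -0.005] y [-0.007  0.003 -1.   ] z [ 0.928  0.373 -0.006]
```

Call:
{"api": "arm_command", "payload": {
  "deltas": [
    {"dx":0,"dy":0.02,"dz":0.001,"wx":0,"wy":0,"wz":0},
    {"dx":0,"dy":0.05,"dz":0.001,"wx":0,"wy":0,"wz":0},
    {"dx":0,"dy":0.067,"dz":0.001,"wx":0,"wy":0,"wz":0},
    {"dx":0,"dy":0.067,"dz":0.001,"wx":0,"wy":0,"wz":0},
    {"dx":0,"dy":0.067,"dz":0.001,"wx":0,"wy":0.0,"wz":0}
  ]
}}

```text
clock: 2.7
tool_pos: [0.4646, -0.2851, 0.3015]
eef_rot: [-0.587, 0.394, -0.394, 0.587]
contact_force: [-0.4, -0.6, 1.3]
opening: 0.501
```

```bash
python3 - <<'E'
from h import *
im=r.snapshot("scene"); cv2.imwrite(f"pics/scene2.png",im[:,:,::-1])
go([.4625,-.288,.105],22)
a=cv2.imread("pics/scene2.png")[150:290,100:220]
cv2.imwrite("pics/z8.png",cv2.resize(a,None,fx=4,fy=4,interpolation=2))
E
```

```text
t2.75 grasp [ 0.4649 -0.2855  0.1549] jawyaw 22.26 tilt 0.09 F [0.38 0.77 0.84] M [-0.07  0.01 -0.03] open 0.498 q7 0.77
d [ 0.0015  0.0499 -0.0031] w [-0.0017  0.0057  0.0009] axes x [ 0.379 -0.926  0.001] y [ 0.001 -0.    -1.   ] z [0.926 0.379 0.001]
```

View pics/z8.png

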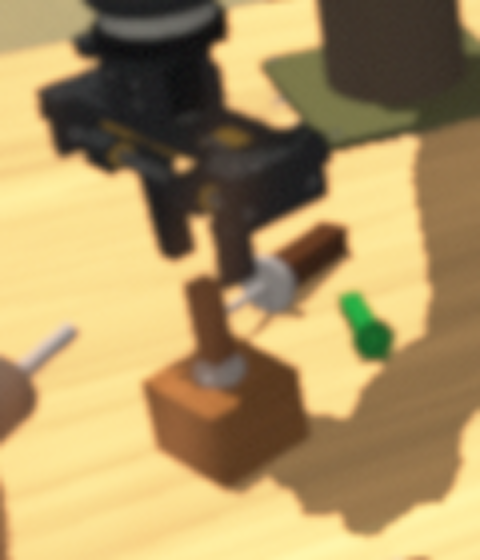

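Call:
{"api": "arm_command", "payload": {
  "deltas": [
    {"dx":0.001,"dy":0.01,"dz":-0.003,"wx":0,"wy":0,"wz":0},
    {"dx":0.001,"dy":0.025,"dz":-0.003,"wx":0,"wy":0,"wz":0},
    {"dx":0.001,"dy":0.04,"dz":-0.003,"wx":0,"wy":0,"wz":0},
    {"dx":0.001,"dy":0.05,"dz":-0.003,"wx":0,"wy":0,"wz":0},
    {"dx":0.001,"dy":0.05,"dz":-0.003,"wx":0,"wy":0.0,"wz":0}
  ]
}}

```text
clock: 3.25
tool_pos: [0.4612, -0.288, 0.2497]
eef_rot: [0.587, -0.395, 0.394, -0.587]
contact_force: [0.4, 0.2, -0.5]
opening: 0.501
```

```bash
python3 - <<'E'
from h import *
im=r.snapshot("scene"); cv2.imwrite(f"pics/scene3.png",im[:,:,::-1])
go([.4625,-.288,.105],22)
a=cv2.imread("pics/scene3.png")[150:290,100:220]
cv2.imwrite("pics/z9.png",cv2.resize(a,None,fx=4,fy=4,interpolation=2))
E
```

```text
t3.30 grasp [ 0.4613 -0.2881  0.1034] jawyaw 22.17 tilt 0.04 F [ 0.29  0.27 -0.19] M [-0.06  0.03  0.01] open 0.498 q7 0.77
d [ 0.0002 -0.0016  0.001 ] w [ 0.0006  0.0039 -0.0008] axes x [ 0.377 -0.926 -0.001] y [-0.001  0.    -1.   ] z [ 0.926  0.377 -0.   ]
```

View pics/z9.png

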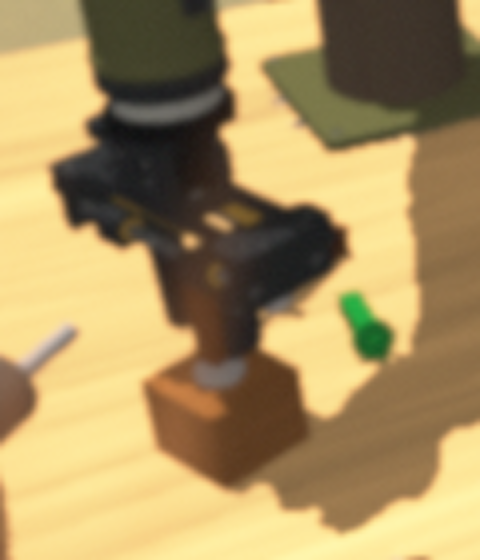

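Fingers straddle the handle. Close.

Call:
{"api": "arm_command", "payload": {
  "deltas": [
    {"dx":0,"dy":0,"dz":0,"wx":0,"wy":0,"wz":0},
    {"dx":0,"dy":0,"dz":0,"wx":0,"wy":0,"wz":0},
    {"dx":0,"dy":0,"dz":0,"wx":0,"wy":0,"wz":0},
    {"dx":0,"dy":0,"dz":0,"wx":0,"wy":0,"wz":0},
    {"dx":0,"dy":0,"dz":0,"wx":0,"wy":0,"wz":0}
  ],
  "claw": -1,
  "grip_force": 40
}}

```text
clock: 3.8
tool_pos: [0.4617, -0.2883, 0.2511]
eef_rot: [-0.587, 0.394, -0.395, 0.587]
contact_force: [-1.3, 0.5, 2.4]
opening: 0.2
```

```bash
python3 - <<'E'
from h import *
go([.4613,-.288,.22],22)
E
```

```text
t3.80 grasp [ 0.4618 -0.2883  0.1041] jawyaw 22.17 tilt 0.04 F [-1.26  0.47  2.4 ] M [-0.01  0.1  -0.03] open 0.200 q7 0.77
d [-0.0003 -0.1159 -0.0002] w [-0.0006  0.0039  0.0006] axes x [ 0.377 -0.926  0.   ] y [ 0.001 -0.    -1.   ] z [0.926 0.377 0.   ]
```

Call:
{"api": "arm_command", "payload": {
  "deltas": [
    {"dx":0,"dy":-0.01,"dz":0,"wx":0,"wy":0,"wz":0},
    {"dx":0,"dy":-0.03,"dz":0,"wx":0,"wy":0,"wz":0},
    {"dx":0,"dy":-0.06,"dz":0,"wx":0,"wy":0,"wz":0},
    {"dx":0,"dy":-0.09,"dz":0,"wx":0,"wy":0,"wz":0},
    {"dx":0,"dy":-0.1,"dz":0,"wx":0,"wy":0,"wz":0}
  ]
}}

```text
clock: 4.3
tool_pos: [0.4621, -0.2886, 0.3537]
eef_rot: [-0.587, 0.393, -0.396, 0.587]
contact_force: [-0.0, -0.9, -1.1]
opening: 0.2
```

```bash
python3 - <<'E'
from h import *
im=r.snapshot("scene"); cv2.imwrite(f"pics/scene4.png",im[:,:,::-1])
go([.65,.06,.21],0)
a=cv2.imread("pics/scene4.png")[130:290,90:230]
cv2.imwrite("pics/z10.png",cv2.resize(a,None,fx=4,fy=3.7,interpolation=2))
E
```

```text
t4.35 grasp [ 0.4628 -0.289   0.2068] jawyaw 22.16 tilt 0.30 F [-0.73 -0.87 -0.66] M [ 0.    0.03 -0.01] open 0.201 q7 0.79
d [-0.252  -0.0032  0.3055] w [-0.0053  0.4925  0.0043] axes x [ 0.377 -0.926  0.004] y [ 0.005 -0.002 -1.   ] z [0.926 0.377 0.003]
```

View pics/z10.png

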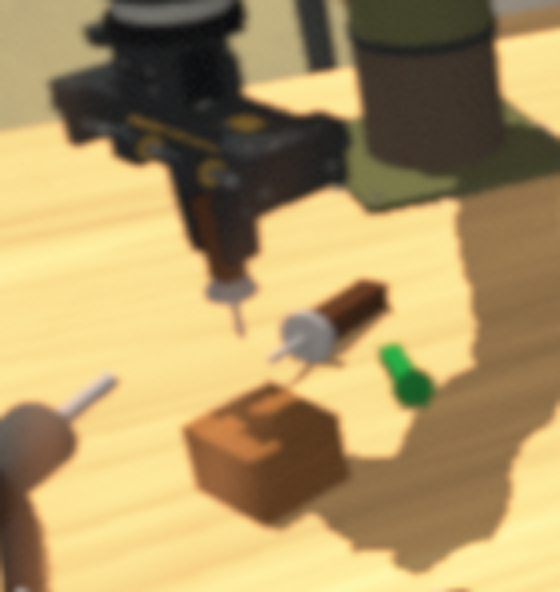

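Call:
{"api": "arm_command", "payload": {
  "deltas": [
    {"dx":-0.02,"dy":0,"dz":0.024,"wx":0,"wy":0.1,"wz":0},
    {"dx":-0.05,"dy":0,"dz":0.06,"wx":0,"wy":0.25,"wz":0},
    {"dx":-0.08,"dy":0,"dz":0.096,"wx":0,"wy":0.4,"wz":0},
    {"dx":-0.11,"dy":0,"dz":0.132,"wx":0,"wy":0.49,"wz":0},
    {"dx":-0.14,"dy":0,"dz":0.168,"wx":0,"wy":0.49,"wz":0}
  ]
}}

```text
clock: 4.85
tool_pos: [0.5645, -0.0931, 0.3493]
eef_rot: [0.501, -0.5, 0.499, -0.5]
contact_force: [1.2, 0.5, -1.3]
opening: 0.203
```

```bash
python3 - <<'E'
from h import *
go([.65,.06,.21],0)
E
```

```text
t4.85 grasp [ 0.5642 -0.0932  0.2023] jawyaw 0.04 tilt 0.14 F [ 1.19  0.47 -1.29] M [-0.1  -0.03 -0.01] open 0.203 q7 0.18
d [-0.1531 -0.0079  0.0856] w [0.003  0.0009 0.0002] axes x [ 0.001 -1.     0.   ] y [-0.002 -0.    -1.   ] z [ 1.     0.001 -0.002]
```

Call:
{"api": "arm_command", "payload": {
  "deltas": [
    {"dx":-0.035,"dy":-0.002,"dz":0.02,"wx":0,"wy":0,"wz":0},
    {"dx":-0.075,"dy":-0.004,"dz":0.042,"wx":0,"wy":0,"wz":0},
    {"dx":-0.115,"dy":-0.006,"dz":0.064,"wx":0,"wy":0,"wz":0},
    {"dx":-0.14,"dy":-0.008,"dz":0.078,"wx":0,"wy":0,"wz":0},
    {"dx":-0.153,"dy":-0.008,"dz":0.086,"wx":0,"wy":0,"wz":0}
  ]
}}

```text
clock: 5.35
tool_pos: [0.6504, 0.062, 0.3572]
eef_rot: [-0.502, 0.499, -0.498, 0.502]
contact_force: [0.6, 0.2, -0.5]
opening: 0.204
```

Call:
{"api": "arm_command", "payload": {
  "deltas": [
    {"dx":0,"dy":0.01,"dz":0,"wx":0,"wy":0,"wz":0},
    {"dx":0,"dy":0.02,"dz":0,"wx":0,"wy":0,"wz":0},
    {"dx":0,"dy":0.03,"dz":0,"wx":0,"wy":0,"wz":0},
    {"dx":0,"dy":0.03,"dz":0,"wx":0,"wy":0,"wz":0},
    {"dx":0,"dy":0.03,"dz":0,"wx":0,"wy":0,"wz":0}
  ]
}}

```text
clock: 5.85
tool_pos: [0.6496, 0.0567, 0.3283]
eef_rot: [0.501, -0.5, 0.5, -0.5]
contact_force: [1.0, -0.5, -1.2]
opening: 0.201
```

```bash
python3 - <<'E'
from h import *
for n in("scene","top"):
    im=r.snapshot(n); cv2.imwrite(f"pics/{n}5.png",im[:,:,::-1])
go([.65,.06,.18],0)
a=cv2.imread("pics/scene5.png")[150:290,250:380];b=cv2.imread("pics/top5.png")[110:220,210:310]
cv2.imwrite("pics/z11.png",np.hstack([cv2.resize(a,None,fx=4,fy=4,interpolation=2)[:,:],cv2.resize(b,(280,560),interpolation=2)]))
E
```

```text
t5.95 grasp [0.6501 0.0574 0.1821] jawyaw 0.07 tilt 0.04 F [-0.18 -0.24 -1.46] M [-0.03  0.03 -0.07] open 0.196 q7 -0.04
d [-0.0026  0.0021 -0.    ] w [-0.0008  0.0016  0.    ] axes x [ 0.001 -1.     0.   ] y [ 0.001 -0.    -1.   ] z [1.    0.001 0.001]
```

View pics/z11.png

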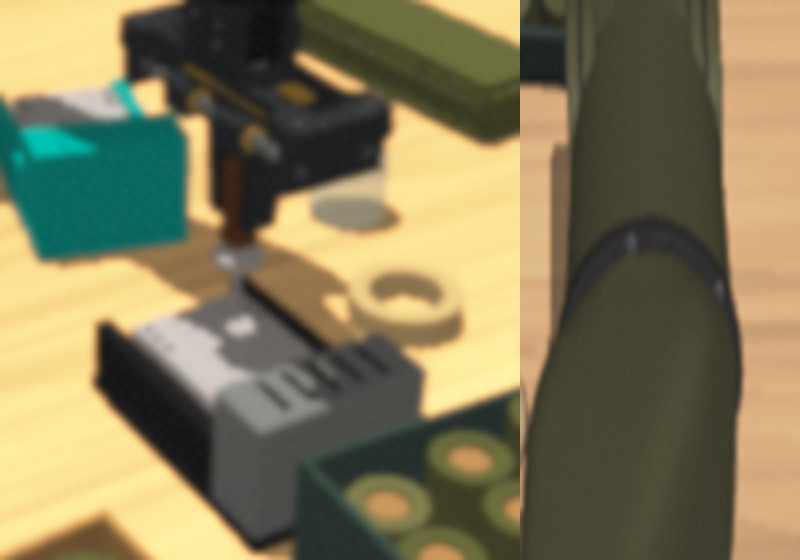

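Call:
{"api": "arm_command", "payload": {
  "deltas": [
    {"dx":-0.001,"dy":0.005,"dz":0,"wx":0,"wy":0,"wz":0},
    {"dx":-0.002,"dy":0.012,"dz":0,"wx":0,"wy":0,"wz":0},
    {"dx":-0.002,"dy":0.02,"dz":0,"wx":0,"wy":0,"wz":0},
    {"dx":-0.002,"dy":0.025,"dz":0,"wx":0,"wy":0,"wz":0},
    {"dx":-0.002,"dy":0.025,"dz":0,"wx":0,"wy":0,"wz":0}
  ]
}}

```text
clock: 6.45
tool_pos: [0.6495, 0.0601, 0.3024]
eef_rot: [0.501, -0.5, 0.499, -0.5]
contact_force: [0.5, -0.4, -1.3]
opening: 0.207
```

```bash
python3 - <<'E'
from h import *
ims=[];g=[]
for i in range(4):
    ims.append(r.snapshot("scene")[:,:,::-1].astype(float)); g.append(st()['g'])
im=np.mean(ims,0); np.save("s6.npy",im); print(np.mean(g,0))
a=im[205:265,290:340].astype(np.uint8)
cv2.imwrite("pics/z12.png",cv2.resize(a,None,fx=10,fy=10,interpolation=cv2.INTER_CUBIC))
X=np.mean(g,0)
for h in (.048,.078,.09): print(h,proj("scene",X-[0,0,h]))
print(proj("scene",[.6508,.0598,.06]))
E
```

```text
t6.50 grasp [0.6496 0.06   0.156 ] jawyaw 0.13 tilt 0.07 F [ 0.65 -0.03 -1.6 ] M [-0.03  0.09 -0.02] open 0.207 q7 -0.04
t6.55 grasp [0.6499 0.06   0.1565] jawyaw 0.12 tilt 0.02 F [ 0.85  0.28 -0.46] M [-0.14  0.03  0.04] open 0.203 q7 -0.04
t6.60 grasp [0.6502 0.06   0.1568] jawyaw 0.12 tilt 0.02 F [ 1.17  0.15 -1.46] M [-0.11 -0.01 -0.03] open 0.200 q7 -0.04
t6.65 grasp [0.6502 0.06   0.157 ] jawyaw 0.12 tilt 0.04 F [ 0.12 -0.49 -1.19] M [-0.06  0.02 -0.02] open 0.203 q7 -0.04
[0.64996591 0.05999868 0.15654894]
0.048 [309.71720256 222.48659018]
0.078 [309.2686818  232.36500927]
0.09 [309.09309874 236.23212819]
[309.11617101 238.50470876]
```

View pics/z12.png

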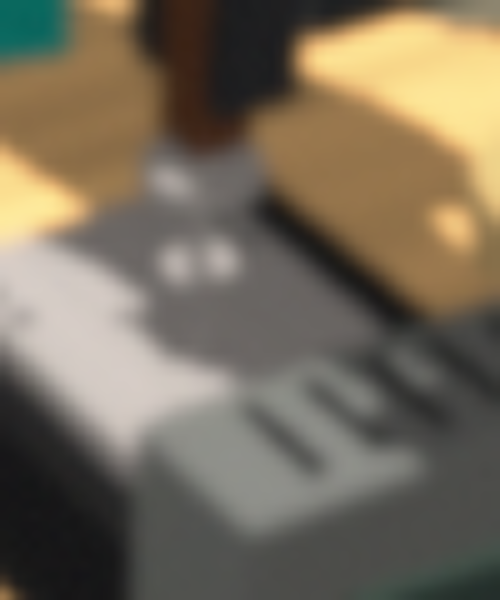

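```bash
python3 - <<'E'
from h import *
im=np.load("s6.npy"); a=im[215:247,295:325].mean(2)
b=np.clip((a-70)/(140-70)*255,0,255).astype(np.uint8)
cv2.imwrite("pics/z13.png",cv2.resize(b,None,fx=18,fy=18,interpolation=cv2.INTER_CUBIC))
print('cols',list(range(303,318)))
for v in range(222,245): print(v,im[v,303:318].mean(1).round().astype(int).tolist())
E
```

```text
cols [303, 304, 305, 306, 307, 308, 309, 310, 311, 312, 313, 314, 315, 316, 317]
222 [116, 122, 140, 153, 149, 133, 116, 107, 105, 104, 104, 104, 102, 101, 102]
223 [115, 120, 138, 155, 159, 148, 128, 114, 107, 106, 106, 102, 95, 85, 86]
224 [111, 112, 121, 134, 142, 139, 127, 116, 110, 107, 103, 96, 82, 65, 62]
225 [105, 105, 107, 113, 118, 120, 118, 113, 106, 102, 97, 85, 65, 46, 39]
226 [102, 101, 102, 104, 106, 108, 109, 107, 100, 94, 90, 81, 62, 42, 31]
227 [102, 101, 101, 102, 103, 104, 107, 107, 101, 94, 91, 85, 73, 57, 41]
228 [102, 102, 103, 106, 111, 112, 113, 118, 120, 112, 99, 89, 84, 76, 61]
229 [104, 104, 109, 123, 134, 133, 127, 136, 148, 143, 119, 98, 92, 90, 82]
230 [104, 105, 120, 146, 163, 155, 140, 147, 168, 167, 142, 111, 99, 99, 95]
231 [104, 106, 122, 153, 173, 164, 144, 147, 166, 169, 147, 117, 103, 101, 100]
232 [112, 108, 116, 140, 159, 155, 137, 134, 144, 146, 130, 112, 103, 102, 102]
233 [135, 118, 112, 119, 131, 131, 122, 116, 119, 118, 111, 104, 103, 102, 102]
234 [163, 136, 114, 108, 111, 112, 109, 107, 106, 104, 103, 102, 101, 102, 102]
235 [169, 141, 115, 105, 104, 104, 105, 105, 104, 103, 102, 102, 102, 102, 102]
236 [155, 131, 111, 104, 103, 104, 104, 104, 104, 103, 103, 102, 101, 102, 102]
237 [158, 133, 112, 105, 104, 105, 106, 106, 104, 104, 103, 103, 102, 102, 102]
238 [179, 155, 128, 111, 105, 105, 107, 107, 104, 103, 104, 104, 103, 102, 102]
239 [194, 179, 154, 129, 113, 109, 109, 107, 104, 102, 103, 103, 104, 103, 102]
240 [201, 194, 179, 157, 141, 131, 122, 113, 108, 106, 104, 103, 104, 104, 104]
241 [204, 201, 195, 184, 176, 168, 155, 141, 131, 122, 113, 107, 105, 106, 107]
242 [205, 203, 201, 198, 195, 192, 185, 176, 167, 152, 131, 117, 114, 115, 118]
243 [206, 204, 203, 201, 201, 199, 196, 192, 184, 167, 147, 132, 127, 129, 132]
244 [204, 204, 203, 200, 197, 194, 190, 183, 175, 162, 146, 134, 129, 134, 138]
```

View pics/z13.png

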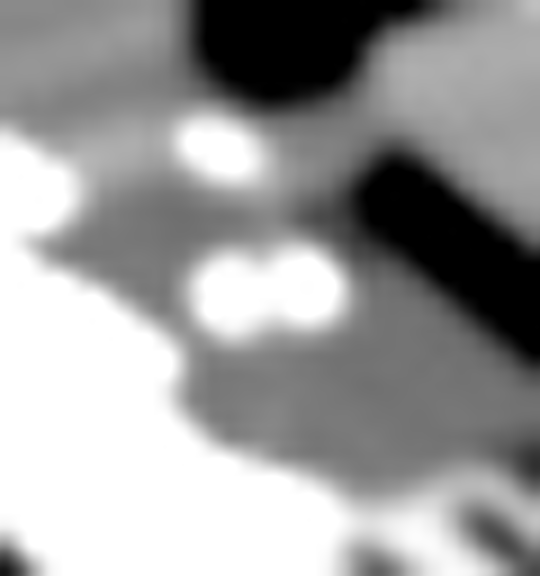

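Call:
{"api": "arm_command", "payload": {
  "deltas": [
    {"dx":0,"dy":0.002,"dz":0.001,"wx":0,"wy":0,"wz":0},
    {"dx":0,"dy":0.004,"dz":0.001,"wx":0,"wy":0,"wz":0},
    {"dx":0,"dy":0.005,"dz":0.001,"wx":0,"wy":0,"wz":0},
    {"dx":0,"dy":0.006,"dz":0.001,"wx":0,"wy":0,"wz":0},
    {"dx":0,"dy":0.006,"dz":0.001,"wx":0,"wy":0,"wz":0}
  ]
}}

```text
clock: 7.15
tool_pos: [0.6509, 0.0601, 0.2975]
eef_rot: [0.501, -0.5, 0.499, -0.5]
contact_force: [-0.4, -0.2, -0.9]
opening: 0.201
```

Call:
{"api": "arm_command", "payload": {
  "deltas": [
    {"dx":0,"dy":0.001,"dz":0,"wx":0,"wy":0,"wz":0},
    {"dx":0,"dy":0.002,"dz":0,"wx":0,"wy":0,"wz":0},
    {"dx":0,"dy":0.003,"dz":0,"wx":0,"wy":0,"wz":0},
    {"dx":0,"dy":0.003,"dz":0,"wx":0,"wy":0,"wz":0},
    {"dx":0,"dy":0.003,"dz":0,"wx":0,"wy":0,"wz":0}
  ]
}}

```text
clock: 7.65
tool_pos: [0.651, 0.0601, 0.2947]
eef_rot: [-0.501, 0.499, -0.499, 0.501]
contact_force: [-0.1, 0.5, -0.3]
opening: 0.2
```

```bash
cat > av.py <<'E'
from h import *
import sys
ims=[];S=[]
for i in range(4):
    ims.append(r.snapshot("scene")[:,:,::-1].astype(float)); S.append(st(False))
s=S[-1];print('t%.2f g'%s['clock'],np.mean([q['g'] for q in S],0).round(4),'F',np.mean([q['contact_force'] for q in S],0).round(2),'M',np.mean([q['moment'] for q in S],0).round(2),'yaw %.2f tilt %.2f'%(s['yaw'],s['tilt']))
im=np.mean(ims,0);np.save(sys.argv[1]+".npy",im)
a=im[205:265,280:350].astype(np.uint8)
cv2.imwrite(f"pics/{sys.argv[1]}.png",cv2.resize(a,None,fx=9,fy=9,interpolation=cv2.INTER_CUBIC))
E
python3 av.py s7
```

```text
t7.85 g [0.651  0.0601 0.1478] F [ 0.14  0.16 -1.27] M [-0.07  0.07 -0.  ] yaw 0.12 tilt 0.01
```

View pics/s7.png

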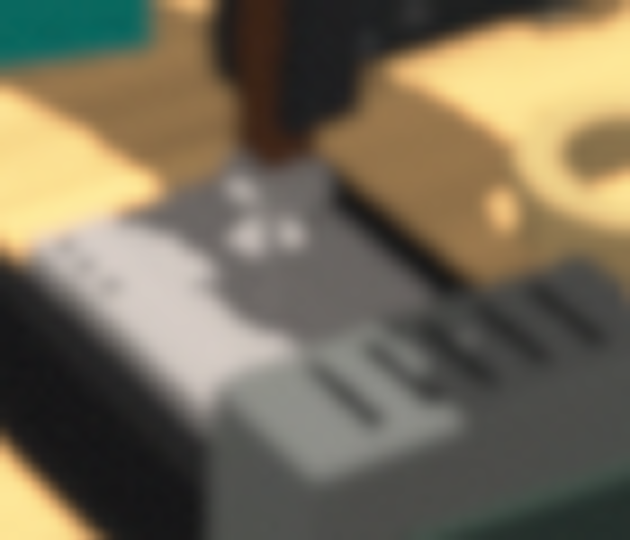

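Call:
{"api": "arm_command", "payload": {
  "deltas": [
    {"dx":0,"dy":0.001,"dz":0,"wx":0,"wy":0,"wz":0},
    {"dx":0,"dy":0.002,"dz":0,"wx":0,"wy":0,"wz":0},
    {"dx":0,"dy":0.003,"dz":0,"wx":0,"wy":0,"wz":0},
    {"dx":0,"dy":0.003,"dz":0,"wx":0,"wy":0,"wz":0},
    {"dx":0,"dy":0.003,"dz":0,"wx":0,"wy":0,"wz":0}
  ]
}}

```text
clock: 8.35
tool_pos: [0.6509, 0.0601, 0.2916]
eef_rot: [0.501, -0.499, 0.499, -0.501]
contact_force: [0.2, 0.2, -1.5]
opening: 0.199
```

Call:
{"api": "arm_command", "payload": {
  "deltas": [
    {"dx":0,"dy":0.001,"dz":0,"wx":0,"wy":0,"wz":0},
    {"dx":0,"dy":0.002,"dz":0,"wx":0,"wy":0,"wz":0},
    {"dx":0,"dy":0.002,"dz":0,"wx":0,"wy":0,"wz":0},
    {"dx":0,"dy":0.002,"dz":0,"wx":0,"wy":0,"wz":0},
    {"dx":0,"dy":0.002,"dz":0,"wx":0,"wy":0,"wz":0}
  ]
}}

```text
clock: 8.85
tool_pos: [0.651, 0.0601, 0.2897]
eef_rot: [-0.501, 0.499, -0.499, 0.501]
contact_force: [-0.0, 0.4, -0.8]
opening: 0.201
```

```bash
python3 av.py s8
```

```text
t9.05 g [0.651  0.0601 0.1428] F [-0.33 -0.14 -0.97] M [-0.07  0.06 -0.02] yaw 0.13 tilt 0.01
```

View pics/s8.png

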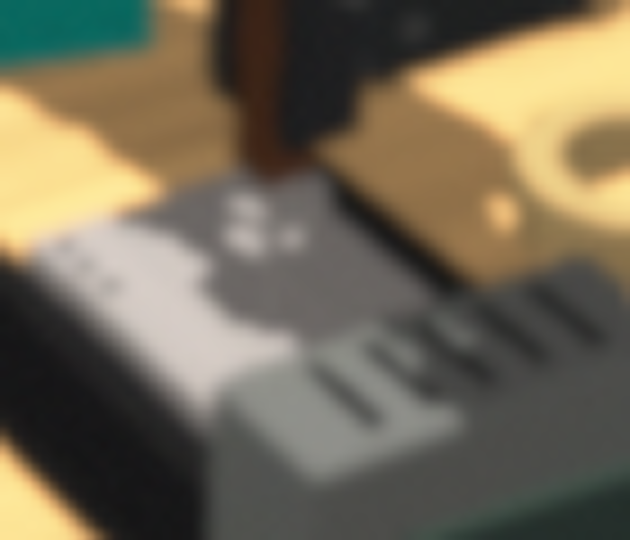

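Call:
{"api": "arm_command", "payload": {
  "deltas": [
    {"dx":0,"dy":0.001,"dz":0,"wx":0,"wy":0,"wz":0},
    {"dx":0,"dy":0.002,"dz":0,"wx":0,"wy":0,"wz":0},
    {"dx":0,"dy":0.002,"dz":0,"wx":0,"wy":0,"wz":0},
    {"dx":0,"dy":0.002,"dz":0,"wx":0,"wy":0,"wz":0},
    {"dx":0,"dy":0.002,"dz":0,"wx":0,"wy":0,"wz":0}
  ]
}}

```text
clock: 9.55
tool_pos: [0.651, 0.0601, 0.2877]
eef_rot: [-0.501, 0.499, -0.499, 0.501]
contact_force: [0.3, -0.3, -1.7]
opening: 0.198
```

Call:
{"api": "arm_command", "payload": {
  "deltas": [
    {"dx":0,"dy":0.001,"dz":0,"wx":0,"wy":0,"wz":0},
    {"dx":0,"dy":0.002,"dz":0,"wx":0,"wy":0,"wz":0},
    {"dx":0,"dy":0.002,"dz":0,"wx":0,"wy":0,"wz":0},
    {"dx":0,"dy":0.002,"dz":0,"wx":0,"wy":0,"wz":0},
    {"dx":0,"dy":0.002,"dz":0,"wx":0,"wy":0,"wz":0}
  ]
}}

```text
clock: 10.05
tool_pos: [0.651, 0.0601, 0.2857]
eef_rot: [-0.501, 0.499, -0.499, 0.501]
contact_force: [-0.3, -0.5, -1.1]
opening: 0.201
```

```bash
python3 av.py s9
```

```text
t10.25 g [0.651  0.0601 0.1387] F [ 0.1   0.17 -0.68] M [-0.05  0.07  0.02] yaw 0.13 tilt 0.01
```

Call:
{"api": "arm_command", "payload": {
  "deltas": [
    {"dx":0,"dy":0.001,"dz":0,"wx":0,"wy":0,"wz":0},
    {"dx":0,"dy":0.002,"dz":0,"wx":0,"wy":0,"wz":0},
    {"dx":0,"dy":0.002,"dz":0,"wx":0,"wy":0,"wz":0},
    {"dx":0,"dy":0.002,"dz":0,"wx":0,"wy":0,"wz":0},
    {"dx":0,"dy":0.002,"dz":0,"wx":0,"wy":0,"wz":0}
  ]
}}

```text
clock: 10.75
tool_pos: [0.651, 0.06, 0.2837]
eef_rot: [-0.501, 0.499, -0.499, 0.501]
contact_force: [0.0, -0.6, -0.6]
opening: 0.203
```

```bash
python3 av.py s10
```

```text
t10.95 g [0.651  0.0601 0.1367] F [-0.11  0.05 -1.09] M [-0.06  0.06  0.02] yaw 0.13 tilt 0.01
```

View pics/s10.png

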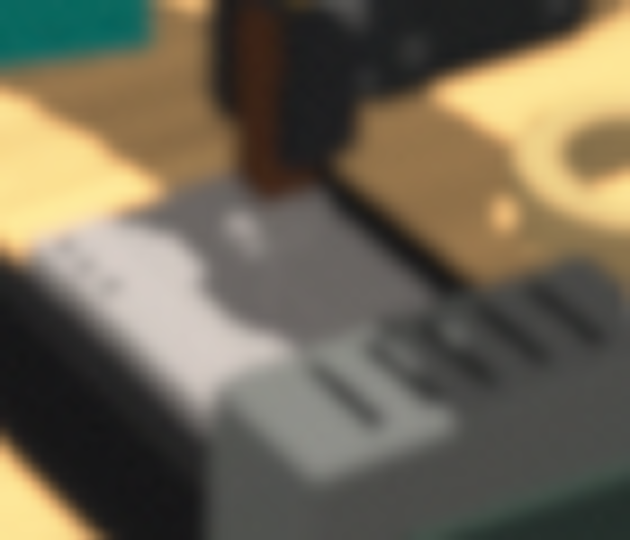

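Call:
{"api": "arm_command", "payload": {
  "deltas": [
    {"dx":0,"dy":0.001,"dz":0,"wx":0,"wy":0,"wz":0},
    {"dx":0,"dy":0.002,"dz":0,"wx":0,"wy":0,"wz":0},
    {"dx":0,"dy":0.002,"dz":0,"wx":0,"wy":0,"wz":0},
    {"dx":0,"dy":0.002,"dz":0,"wx":0,"wy":0,"wz":0},
    {"dx":0,"dy":0.002,"dz":0,"wx":0,"wy":0,"wz":0}
  ]
}}

```text
clock: 11.45
tool_pos: [0.651, 0.0601, 0.2818]
eef_rot: [-0.5, 0.499, -0.499, 0.501]
contact_force: [-0.2, -0.6, 1.0]
opening: 0.203
```

```bash
python3 av.py s11
```

```text
t11.65 g [0.651  0.0601 0.1348] F [-0.46 -0.01  0.77] M [-0.07  0.1   0.  ] yaw 0.13 tilt 0.01
```

Call:
{"api": "arm_command", "payload": {
  "deltas": [
    {"dx":0,"dy":0.001,"dz":0,"wx":0,"wy":0,"wz":0},
    {"dx":0,"dy":0.001,"dz":0,"wx":0,"wy":0,"wz":0},
    {"dx":0,"dy":0.002,"dz":0,"wx":0,"wy":0,"wz":0},
    {"dx":0,"dy":0.002,"dz":0,"wx":0,"wy":0,"wz":0},
    {"dx":0,"dy":0.002,"dz":0,"wx":0,"wy":0,"wz":0}
  ]
}}

```text
clock: 12.15
tool_pos: [0.6511, 0.0601, 0.2799]
eef_rot: [-0.5, 0.499, -0.5, 0.501]
contact_force: [-0.6, -0.7, 4.4]
opening: 0.2
```

```bash
python3 av.py s12
```

```text
t12.35 g [0.6511 0.0601 0.1329] F [-0.44 -0.09  3.97] M [-0.06  0.21  0.  ] yaw 0.13 tilt 0.02
```

Call:
{"api": "arm_command", "payload": {
  "deltas": [
    {"dx":0,"dy":0.001,"dz":0,"wx":0,"wy":0,"wz":0},
    {"dx":0,"dy":0.001,"dz":0,"wx":0,"wy":0,"wz":0},
    {"dx":0,"dy":0.002,"dz":0,"wx":0,"wy":0,"wz":0},
    {"dx":0,"dy":0.002,"dz":0,"wx":0,"wy":0,"wz":0},
    {"dx":0,"dy":0.002,"dz":0,"wx":0,"wy":0,"wz":0}
  ]
}}

```text
clock: 12.85
tool_pos: [0.6511, 0.0601, 0.2779]
eef_rot: [-0.5, 0.499, -0.5, 0.501]
contact_force: [-0.6, 0.7, 5.7]
opening: 0.204
```

```bash
python3 av.py s13
```

```text
t13.05 g [0.6511 0.0601 0.1309] F [-0.95  0.46  5.76] M [-0.05  0.23 -0.  ] yaw 0.13 tilt 0.02
```

View pics/s13.png

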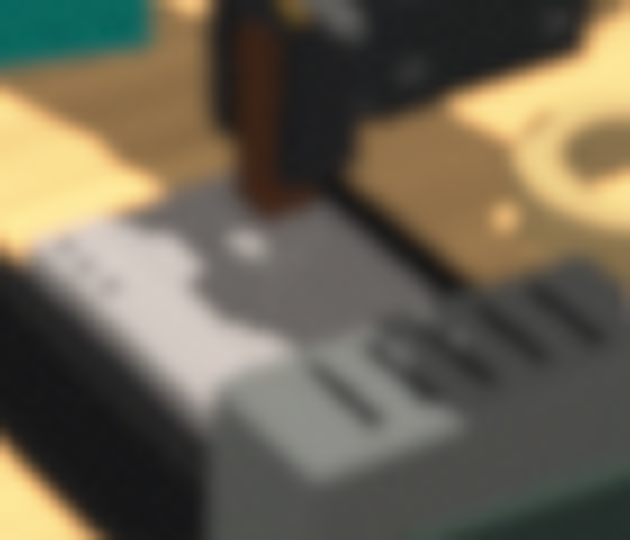

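Call:
{"api": "arm_command", "payload": {
  "deltas": [
    {"dx":0,"dy":0.0005,"dz":0,"wx":0,"wy":0,"wz":0},
    {"dx":0,"dy":0.001,"dz":0,"wx":0,"wy":0,"wz":0},
    {"dx":0,"dy":0.0015,"dz":0,"wx":0,"wy":0,"wz":0},
    {"dx":0,"dy":0.0015,"dz":0,"wx":0,"wy":0,"wz":0},
    {"dx":0,"dy":0.0015,"dz":0,"wx":0,"wy":0,"wz":0}
  ]
}}

```text
clock: 13.55
tool_pos: [0.6511, 0.0601, 0.2765]
eef_rot: [-0.5, 0.499, -0.5, 0.501]
contact_force: [-0.4, 1.5, 5.0]
opening: 0.204
```

```bash
python3 av.py s14
```

```text
t13.75 g [0.6512 0.0601 0.1296] F [-1.02  0.22  6.17] M [-0.03  0.34  0.01] yaw 0.13 tilt 0.04
```

Call:
{"api": "arm_command", "payload": {
  "deltas": [
    {"dx":0,"dy":0.0003,"dz":0,"wx":0,"wy":0,"wz":0},
    {"dx":0,"dy":0.0006,"dz":0,"wx":0,"wy":0,"wz":0},
    {"dx":0,"dy":0.001,"dz":0,"wx":0,"wy":0,"wz":0},
    {"dx":0,"dy":0.001,"dz":0,"wx":0,"wy":0,"wz":0},
    {"dx":0,"dy":0.001,"dz":0,"wx":0,"wy":0,"wz":0}
  ]
}}

```text
clock: 14.25
tool_pos: [0.6512, 0.0601, 0.2763]
eef_rot: [-0.5, 0.499, -0.5, 0.501]
contact_force: [-1.1, 0.3, 10.9]
opening: 0.203
```

```bash
python3 av.py s15
```

```text
t14.45 g [0.6513 0.0601 0.1293] F [-1.55  0.15 10.06] M [-0.02  0.59 -0.01] yaw 0.12 tilt 0.06
```

Call:
{"api": "arm_command", "payload": {
  "deltas": [
    {"dx":0,"dy":0.0005,"dz":-0.001,"wx":0,"wy":0,"wz":0},
    {"dx":0,"dy":0.0007,"dz":-0.003,"wx":0,"wy":0,"wz":0},
    {"dx":0,"dy":0.0007,"dz":-0.005,"wx":0,"wy":0,"wz":0},
    {"dx":0,"dy":0.0007,"dz":-0.007,"wx":0,"wy":0,"wz":0},
    {"dx":0,"dy":0.0007,"dz":-0.01,"wx":0,"wy":0,"wz":0}
  ]
}}

```text
clock: 14.95
tool_pos: [0.6433, 0.0599, 0.2764]
eef_rot: [-0.498, 0.497, -0.502, 0.503]
contact_force: [3.4, 0.0, 9.4]
opening: 0.202
```

```bash
python3 av.py s16
```

```text
t15.15 g [0.6439 0.06   0.1293] F [ 1.75 -0.49  9.07] M [-0.1  -0.48  0.03] yaw 0.12 tilt 0.41
```

View pics/s16.png

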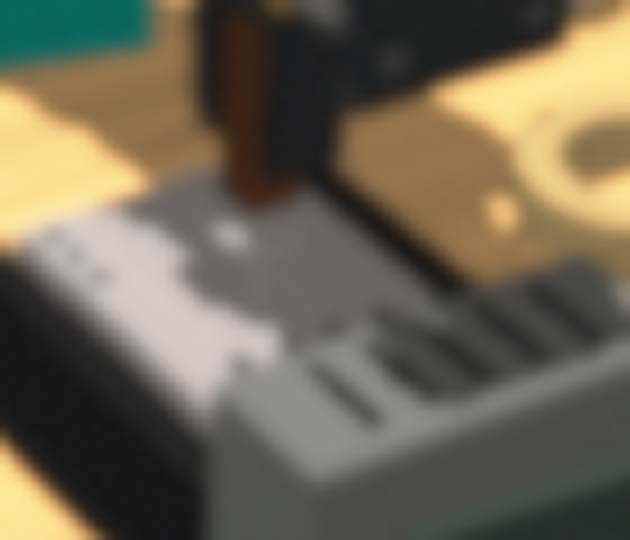

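Call:
{"api": "arm_command", "payload": {
  "deltas": [
    {"dx":0,"dy":0.0004,"dz":-0.003,"wx":0,"wy":0,"wz":0},
    {"dx":0,"dy":0.0004,"dz":-0.006,"wx":0,"wy":0,"wz":0},
    {"dx":0,"dy":0.0004,"dz":-0.01,"wx":0,"wy":0,"wz":0},
    {"dx":0,"dy":0.0004,"dz":-0.014,"wx":0,"wy":0,"wz":0},
    {"dx":0,"dy":0.0004,"dz":-0.018,"wx":0,"wy":0,"wz":0}
  ]
}}

```text
clock: 15.65
tool_pos: [0.6254, 0.0599, 0.2762]
eef_rot: [-0.498, 0.497, -0.502, 0.503]
contact_force: [2.4, 0.1, 9.7]
opening: 0.202
```

```bash
python3 -c "
from h import *
st()"
```

```text
t15.65 grasp [0.6268 0.0599 0.1292] jawyaw 0.11 tilt 0.54 F [2.42 0.15 9.73] M [-0.07 -0.75 -0.02] open 0.202 q7 -0.04
```

Smooth sliding with about 2.5 N of friction; continue.

Call:
{"api": "arm_command", "payload": {
  "deltas": [
    {"dx":0,"dy":0.0003,"dz":-0.004,"wx":0,"wy":0,"wz":0},
    {"dx":0,"dy":0.0003,"dz":-0.008,"wx":0,"wy":0,"wz":0},
    {"dx":0,"dy":0.0003,"dz":-0.012,"wx":0,"wy":0,"wz":0},
    {"dx":0,"dy":0.0003,"dz":-0.016,"wx":0,"wy":0,"wz":0},
    {"dx":0,"dy":0.0003,"dz":-0.02,"wx":0,"wy":0,"wz":0}
  ]
}}

```text
clock: 16.15
tool_pos: [0.6056, 0.0599, 0.2761]
eef_rot: [-0.498, 0.497, -0.502, 0.503]
contact_force: [2.6, -1.1, 13.1]
opening: 0.201
```

```bash
python3 av.py s17
```

```text
t16.35 g [0.6063 0.06   0.1291] F [ 1.1   0.04 13.7 ] M [-0.04 -0.43 -0.01] yaw 0.11 tilt 0.47
```

View pics/s17.png

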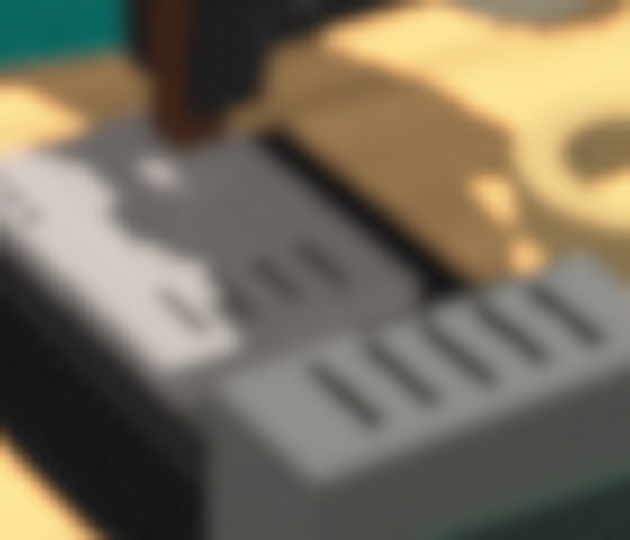

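Call:
{"api": "arm_command", "payload": {
  "deltas": [
    {"dx":0,"dy":0,"dz":-0.004,"wx":0,"wy":0,"wz":0},
    {"dx":0,"dy":0,"dz":-0.008,"wx":0,"wy":0,"wz":0},
    {"dx":0,"dy":0,"dz":-0.012,"wx":0,"wy":0,"wz":0},
    {"dx":0,"dy":0,"dz":-0.016,"wx":0,"wy":0,"wz":0},
    {"dx":0,"dy":0,"dz":-0.02,"wx":0,"wy":0,"wz":0}
  ]
}}

```text
clock: 16.85
tool_pos: [0.5857, 0.0599, 0.2761]
eef_rot: [-0.498, 0.497, -0.502, 0.503]
contact_force: [3.4, 1.0, 12.6]
opening: 0.2
```

```bash
python3 -c "
from h import *
st()"
```

```text
t16.85 grasp [0.5872 0.06   0.1291] jawyaw 0.11 tilt 0.59 F [ 3.42  1.03 12.57] M [-0.09 -0.73  0.  ] open 0.200 q7 -0.04
```

Call:
{"api": "arm_command", "payload": {
  "deltas": [
    {"dx":0,"dy":0,"dz":-0.002,"wx":0,"wy":0,"wz":0},
    {"dx":0,"dy":0,"dz":-0.004,"wx":0,"wy":0,"wz":0},
    {"dx":0,"dy":0,"dz":-0.006,"wx":0,"wy":0,"wz":0},
    {"dx":0,"dy":0,"dz":-0.008,"wx":0,"wy":0,"wz":0},
    {"dx":0,"dy":0,"dz":-0.009,"wx":0,"wy":0,"wz":0}
  ]
}}

```text
clock: 17.35
tool_pos: [0.5772, 0.0598, 0.2761]
eef_rot: [-0.497, 0.497, -0.502, 0.504]
contact_force: [3.9, -0.3, 12.0]
opening: 0.207
```

```bash
python3 av.py s18
```

```text
t17.55 g [0.579  0.06   0.1291] F [ 3.86  0.1  12.27] M [-0.1  -1.04  0.01] yaw 0.10 tilt 0.67
```

View pics/s18.png

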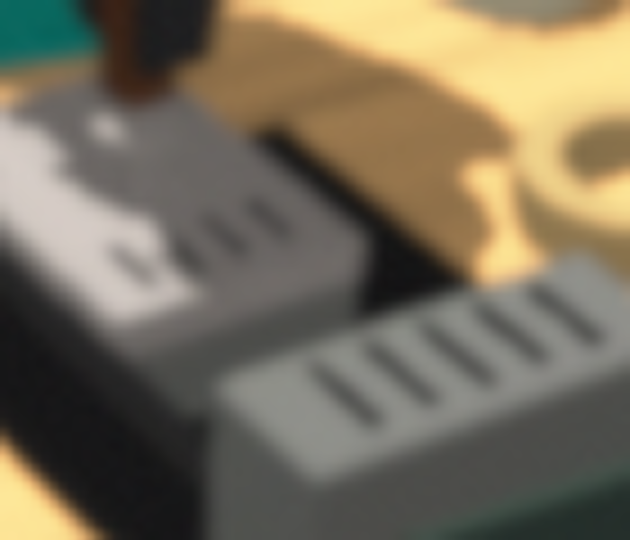

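Call:
{"api": "arm_command", "payload": {
  "deltas": [
    {"dx":0,"dy":0,"dz":-0.001,"wx":0,"wy":0,"wz":0},
    {"dx":0,"dy":0,"dz":-0.002,"wx":0,"wy":0,"wz":0},
    {"dx":0,"dy":0,"dz":-0.002,"wx":0,"wy":0,"wz":0},
    {"dx":0,"dy":0,"dz":-0.002,"wx":0,"wy":0,"wz":0},
    {"dx":0,"dy":0,"dz":-0.002,"wx":0,"wy":0,"wz":0}
  ]
}}

```text
clock: 18.05
tool_pos: [0.5762, 0.0598, 0.2762]
eef_rot: [-0.497, 0.496, -0.503, 0.504]
contact_force: [5.7, -0.1, 10.6]
opening: 0.203
```

```bash
python3 av.py s19
```

```text
t18.25 g [0.5783 0.0599 0.1292] F [ 5.67 -0.25 10.27] M [-0.13 -1.56  0.  ] yaw 0.10 tilt 0.82
```

Call:
{"api": "arm_command", "payload": {
  "deltas": [
    {"dx":0,"dy":0,"dz":0.002,"wx":0,"wy":0,"wz":0},
    {"dx":0,"dy":-0.004,"dz":0.003,"wx":0,"wy":0,"wz":0},
    {"dx":0,"dy":-0.01,"dz":0.003,"wx":0,"wy":0,"wz":0},
    {"dx":0,"dy":-0.016,"dz":0.003,"wx":0,"wy":0,"wz":0},
    {"dx":0,"dy":-0.022,"dz":0.003,"wx":0,"wy":0,"wz":0}
  ]
}}

```text
clock: 18.75
tool_pos: [0.5742, 0.0599, 0.2954]
eef_rot: [0.501, -0.5, 0.499, -0.5]
contact_force: [0.7, -0.4, -1.0]
opening: 0.203
```

Call:
{"api": "arm_command", "payload": {
  "deltas": [
    {"dx":0,"dy":-0.01,"dz":0,"wx":0,"wy":0,"wz":0},
    {"dx":0,"dy":-0.03,"dz":0,"wx":0,"wy":0,"wz":0},
    {"dx":0,"dy":-0.05,"dz":0,"wx":0,"wy":0,"wz":0},
    {"dx":0,"dy":-0.06,"dz":0,"wx":0,"wy":0,"wz":0},
    {"dx":0,"dy":-0.06,"dz":0,"wx":0,"wy":0,"wz":0}
  ]
}}

```text
clock: 19.25
tool_pos: [0.5749, 0.0599, 0.357]
eef_rot: [-0.5, 0.499, -0.5, 0.501]
contact_force: [-0.2, -0.4, -1.5]
opening: 0.202
```

```bash
python3 av.py s20; python3 - <<'E'
from h import *
go([.4618,-.2883,.21],22.17)
cv2.imwrite("pics/s20f.png",np.load("s20.npy"))
E
```

```text
t19.45 g [0.5742 0.0599 0.2083] F [ 0.12 -0.54 -1.23] M [-0.07  0.1   0.02] yaw 0.13 tilt 0.14
t19.45 grasp [0.5741 0.0599 0.2078] jawyaw 0.13 tilt 0.14 F [ 0.66 -0.72 -1.04] M [-0.09  0.11  0.03] open 0.203 q7 -0.06
d [ 0.3479 -0.0019 -0.1134] w [ 3.000e-03 -4.897e-01 -3.000e-04] axes x [ 0.002 -1.     0.   ] y [-0.002 -0.    -1.   ] z [ 1.     0.002 -0.002][ WARN:0@0.447] global loadsave.cpp:1063 imwrite_ Unsupported depth image for selected encoder is fallbacked to CV_8U.
```

View pics/s20f.png

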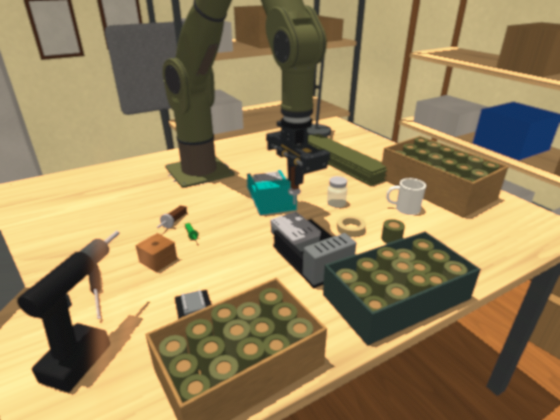

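Call:
{"api": "arm_command", "payload": {
  "deltas": [
    {"dx":0.025,"dy":0,"dz":-0.008,"wx":0,"wy":-0.05,"wz":0},
    {"dx":0.06,"dy":0,"dz":-0.02,"wx":0,"wy":-0.15,"wz":0},
    {"dx":0.1,"dy":0,"dz":-0.033,"wx":0,"wy":-0.25,"wz":0},
    {"dx":0.14,"dy":0,"dz":-0.046,"wx":0,"wy":-0.38,"wz":0},
    {"dx":0.18,"dy":0,"dz":-0.06,"wx":0,"wy":-0.49,"wz":0}
  ]
}}

```text
clock: 19.95
tool_pos: [0.5145, -0.1216, 0.3549]
eef_rot: [0.588, -0.394, 0.393, -0.587]
contact_force: [0.7, -0.6, -0.1]
opening: 0.206
```

```bash
python3 -c "
from h import *
go([.4618,-.2883,.21],22.17)"
```

```text
t19.95 grasp [ 0.5143 -0.1215  0.2079] jawyaw 22.43 tilt 0.09 F [ 0.66 -0.59 -0.13] M [-0.01  0.02 -0.03] open 0.206 q7 0.51
d [ 0.134  -0.002  -0.1124] w [ 0.0017  0.0057 -0.0011] axes x [ 0.382 -0.924 -0.001] y [-0.002  0.    -1.   ] z [ 0.924  0.382 -0.001]
```

Call:
{"api": "arm_command", "payload": {
  "deltas": [
    {"dx":0.035,"dy":0,"dz":-0.03,"wx":0,"wy":0,"wz":0},
    {"dx":0.07,"dy":0,"dz":-0.06,"wx":0,"wy":0,"wz":0},
    {"dx":0.1,"dy":0,"dz":-0.085,"wx":0,"wy":0,"wz":0},
    {"dx":0.122,"dy":0,"dz":-0.102,"wx":0,"wy":0,"wz":0},
    {"dx":0.134,"dy":0,"dz":-0.112,"wx":0,"wy":0,"wz":0}
  ]
}}

```text
clock: 20.45
tool_pos: [0.4605, -0.2897, 0.3549]
eef_rot: [0.587, -0.396, 0.395, -0.585]
contact_force: [0.5, -0.7, -0.4]
opening: 0.201
```

Call:
{"api": "arm_command", "payload": {
  "deltas": [
    {"dx":0,"dy":0,"dz":0,"wx":0,"wy":0,"wz":0},
    {"dx":0,"dy":0,"dz":0,"wx":0,"wy":0,"wz":0},
    {"dx":0,"dy":0,"dz":0,"wx":0,"wy":0,"wz":0},
    {"dx":0,"dy":0,"dz":0,"wx":0,"wy":0,"wz":0},
    {"dx":0,"dy":0,"dz":0,"wx":0,"wy":0,"wz":0}
  ]
}}

```text
clock: 20.95
tool_pos: [0.4627, -0.2856, 0.3558]
eef_rot: [-0.587, 0.394, -0.394, 0.587]
contact_force: [-0.0, 0.5, -1.9]
opening: 0.199
```

```bash
python3 - <<'E'
from h import *
for n in("scene","top"):
    im=r.snapshot(n); cv2.imwrite(f"pics/{n}21.png",im[:,:,::-1])
go([.4618,-.2883,.16],22.17)
a=cv2.imread("pics/scene21.png")[130:290,100:220];b=cv2.imread("pics/top21.png")[110:290,200:420]
cv2.imwrite("pics/z21.png",np.hstack([cv2.resize(a,(360,480),interpolation=2),cv2.resize(b,(440,480),interpolation=2)]))
E
```

```text
t21.05 grasp [ 0.4625 -0.286   0.2088] jawyaw 22.24 tilt 0.01 F [ 0.04 -0.89 -0.59] M [-0.02  0.04 -0.03] open 0.198 q7 0.79
d [ 0.0019  0.0488 -0.0015] w [-0.0002  0.0015 -0.0002] axes x [ 0.378 -0.926 -0.   ] y [ 0.  0. -1.] z [0.926 0.378 0.   ]
```

View pics/z21.png

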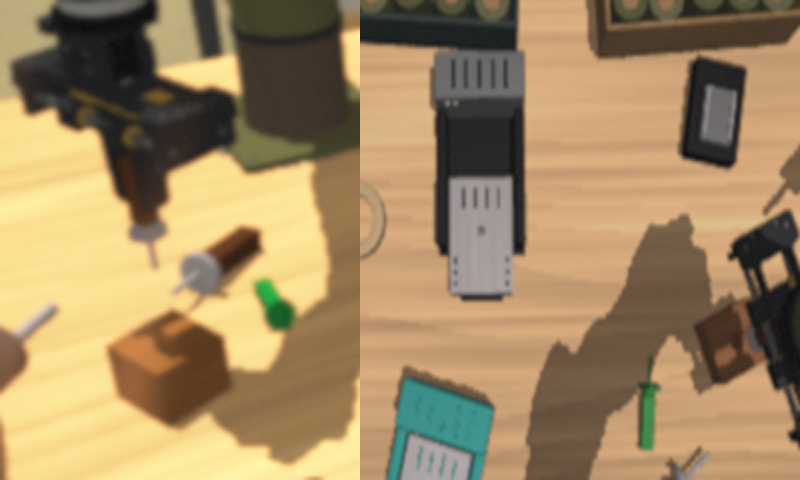

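Call:
{"api": "arm_command", "payload": {
  "deltas": [
    {"dx":0.001,"dy":0.008,"dz":-0.001,"wx":0,"wy":0,"wz":0},
    {"dx":0.002,"dy":0.02,"dz":-0.0015,"wx":0,"wy":0,"wz":0},
    {"dx":0.002,"dy":0.034,"dz":-0.0015,"wx":0,"wy":0,"wz":0},
    {"dx":0.002,"dy":0.045,"dz":-0.0015,"wx":0,"wy":0,"wz":0},
    {"dx":0.002,"dy":0.05,"dz":-0.0015,"wx":0,"wy":0,"wz":0}
  ]
}}

```text
clock: 21.55
tool_pos: [0.4611, -0.2888, 0.304]
eef_rot: [0.587, -0.395, 0.394, -0.587]
contact_force: [0.1, 0.2, -0.7]
opening: 0.205
```

```bash
python3 - <<'E'
from h import *
from m import hole
T=cv2.imread("pics/top21.png")
g=cv2.cvtColor(T,cv2.COLOR_BGR2GRAY); sub=g[190:204,257:277]; k=np.unravel_index(sub.argmin(),sub.shape); u,v=257+k[1],190+k[0]
p=hole(T,int(u),int(v),3); print(p,plane("top",*p,.06))
im=r.snapshot("scene"); cv2.imwrite(f"pics/scene22.png",im[:,:,::-1])
go([.4618,-.2883,.1045],22.17)
a=cv2.imread("pics/scene22.png")[130:290,100:220]
cv2.imwrite("pics/z22.png",cv2.resize(a,(420,560),interpolation=2))
E
```

```text
[278.03762828 189.99315849] [0.59533702 0.010103   0.06      ]
t21.60 grasp [ 0.4608 -0.2886  0.1569] jawyaw 22.18 tilt 0.17 F [ 0.1  -0.02 -1.66] M [-0.04  0.05 -0.03] open 0.201 q7 0.78
d [-0.0001  0.0524  0.0009] w [ 0.0023  0.0003 -0.0029] axes x [ 0.378 -0.926 -0.002] y [-0.003  0.001 -1.   ] z [ 0.926  0.378 -0.002]
```

View pics/z22.png

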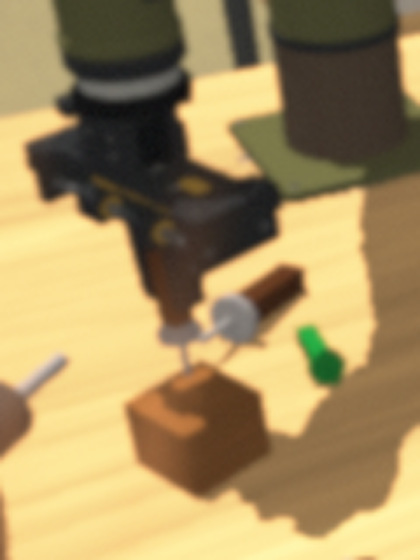

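```bash
python3 - <<'E'
from h import *
from m import hole
T=cv2.imread("pics/top21.png"); p=hole(T,260,196,3); print(p,plane("top",*p,.06))
a=cv2.imread("pics/scene22.png")[215:275,130:185]
cv2.imwrite("pics/z23.png",cv2.resize(a,None,fx=10,fy=10,interpolation=cv2.INTER_CUBIC))
for X in ([.4608,-.2886,.109],[.4608,-.2886,.0745],[.4608,-.2886,.056]):
    q=proj("scene",X); print(q,(q-[130,215])*10+5)
E
```

```text
[260.26515152 195.84848485] [0.57969634 0.05932822 0.06      ]
[150.68307161 225.64858862] [211.83071611 111.48588619]
[152.99296749 237.0682286 ] [234.92967487 225.68228602]
[154.19805535 243.02592985] [246.98055351 285.25929853]
```

View pics/z23.png

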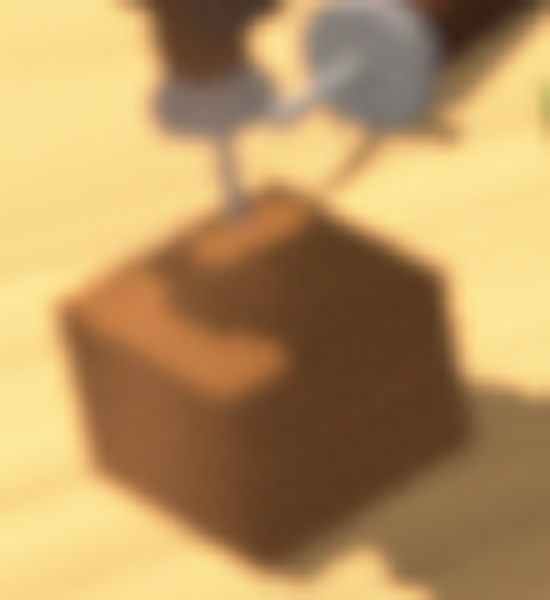

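Call:
{"api": "arm_command", "payload": {
  "deltas": [
    {"dx":0,"dy":0.008,"dz":0.001,"wx":0,"wy":0,"wz":0},
    {"dx":0,"dy":0.02,"dz":0.001,"wx":0,"wy":0,"wz":0},
    {"dx":0,"dy":0.032,"dz":0.001,"wx":0,"wy":0,"wz":0},
    {"dx":0,"dy":0.042,"dz":0.001,"wx":0,"wy":0,"wz":0},
    {"dx":0,"dy":0.047,"dz":0.001,"wx":0,"wy":0,"wz":0}
  ]
}}

```text
clock: 22.1
tool_pos: [0.4622, -0.2884, 0.2574]
eef_rot: [0.587, -0.395, 0.394, -0.587]
contact_force: [-0.1, 1.3, -1.1]
opening: 0.201
```

Call:
{"api": "arm_command", "payload": {
  "deltas": [
    {"dx":0,"dy":0.001,"dz":0,"wx":0,"wy":0,"wz":0},
    {"dx":0,"dy":0.002,"dz":0,"wx":0,"wy":0,"wz":0},
    {"dx":0,"dy":0.003,"dz":0,"wx":0,"wy":0,"wz":0},
    {"dx":0,"dy":0.003,"dz":0,"wx":0,"wy":0,"wz":0},
    {"dx":0,"dy":0.003,"dz":0,"wx":0,"wy":0,"wz":0}
  ]
}}

```text
clock: 22.6
tool_pos: [0.4626, -0.2887, 0.2561]
eef_rot: [-0.587, 0.394, -0.395, 0.587]
contact_force: [0.0, 0.9, -0.9]
opening: 0.203
```

```bash
python3 - <<'E'
from h import *
im=r.snapshot("scene"); cv2.imwrite(f"pics/scene24.png",im[:,:,::-1])
go([.4618,-.2883,.1041],22.17)
a=im[215:275,130:185,::-1]
cv2.imwrite("pics/z24.png",cv2.resize(a,None,fx=10,fy=10,interpolation=cv2.INTER_CUBIC))
E
```

```text
t22.65 grasp [ 0.4627 -0.2888  0.1091] jawyaw 22.17 tilt 0.03 F [ 0.15  0.03 -0.34] M [-0.1   0.04 -0.02] open 0.200 q7 0.77
d [-0.0007  0.005  -0.0006] w [-0.0005  0.0001  0.0005] axes x [ 0.377 -0.926  0.   ] y [ 0. -0. -1.] z [0.926 0.377 0.   ]
```

View pics/z24.png

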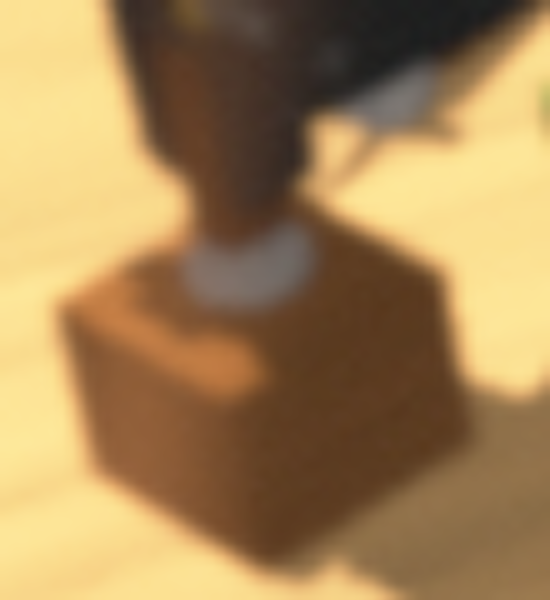

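Pin is in the hole, with the collar about 5 mm above the top. Lower the rest.

Call:
{"api": "arm_command", "payload": {
  "deltas": [
    {"dx":-0.0007,"dy":0.001,"dz":-0.0006,"wx":0,"wy":0,"wz":0},
    {"dx":-0.0007,"dy":0.002,"dz":-0.0006,"wx":0,"wy":0,"wz":0},
    {"dx":-0.0007,"dy":0.003,"dz":-0.0006,"wx":0,"wy":0,"wz":0},
    {"dx":-0.0007,"dy":0.004,"dz":-0.0006,"wx":0,"wy":0,"wz":0},
    {"dx":-0.0007,"dy":0.0045,"dz":-0.0006,"wx":0,"wy":0,"wz":0}
  ]
}}

```text
clock: 23.15
tool_pos: [0.4617, -0.2882, 0.2512]
eef_rot: [-0.587, 0.395, -0.394, 0.587]
contact_force: [-0.2, 0.1, 3.8]
opening: 0.2
```

```bash
python3 -c "
from h import *
for i in range(3): r.snapshot('scene'); st()"
```

```text
t23.20 grasp [ 0.4617 -0.2882  0.1042] jawyaw 22.18 tilt 0.01 F [ 0.39 -0.6  -1.2 ] M [-0.07  0.08 -0.02] open 0.199 q7 0.77
t23.25 grasp [ 0.4617 -0.2882  0.1042] jawyaw 22.18 tilt 0.00 F [-0.07  0.01 -1.16] M [-0.07  0.07 -0.06] open 0.201 q7 0.77
t23.30 grasp [ 0.4617 -0.2882  0.1043] jawyaw 22.18 tilt 0.00 F [ 0.27  0.59 -1.91] M [-0.06  0.04 -0.01] open 0.200 q7 0.77
```

Call:
{"api": "arm_command", "payload": {
  "deltas": [
    {"dx":0,"dy":0.0004,"dz":0,"wx":0,"wy":0,"wz":0},
    {"dx":0,"dy":0.0007,"dz":0,"wx":0,"wy":0,"wz":0},
    {"dx":0,"dy":0.0007,"dz":0,"wx":0,"wy":0,"wz":0},
    {"dx":0,"dy":0.0007,"dz":0,"wx":0,"wy":0,"wz":0},
    {"dx":0,"dy":0.0007,"dz":0,"wx":0,"wy":0,"wz":0}
  ]
}}

```text
clock: 23.8
tool_pos: [0.4617, -0.2882, 0.2511]
eef_rot: [-0.587, 0.394, -0.395, 0.587]
contact_force: [-1.1, 1.1, 5.1]
opening: 0.204
```

```bash
python3 -c "
from h import *
for i in range(3): r.snapshot('scene'); st()"
```

```text
t23.85 grasp [ 0.4617 -0.2882  0.1041] jawyaw 22.18 tilt 0.02 F [-1.1   0.63  4.81] M [ 0.1   0.25 -0.03] open 0.204 q7 0.77
t23.90 grasp [ 0.4618 -0.2882  0.1041] jawyaw 22.18 tilt 0.02 F [-1.88  0.76  4.26] M [ 0.08  0.27 -0.  ] open 0.202 q7 0.77
t23.95 grasp [ 0.4617 -0.2882  0.1041] jawyaw 22.18 tilt 0.02 F [-1.01  0.61  5.45] M [0.15 0.31 0.04] open 0.206 q7 0.77
```

Seated (force up about 6 N, same height as at pick-up). Release to half-open.

Call:
{"api": "arm_command", "payload": {
  "deltas": [
    {"dx":0,"dy":0,"dz":0,"wx":0,"wy":0,"wz":0},
    {"dx":0,"dy":0,"dz":0,"wx":0,"wy":0,"wz":0},
    {"dx":0,"dy":0,"dz":0,"wx":0,"wy":0,"wz":0},
    {"dx":0,"dy":0,"dz":0,"wx":0,"wy":0,"wz":0},
    {"dx":0,"dy":0,"dz":0,"wx":0,"wy":0,"wz":0}
  ],
  "claw": 0
}}

```text
clock: 24.45
tool_pos: [0.4617, -0.2882, 0.2505]
eef_rot: [-0.587, 0.395, -0.394, 0.587]
contact_force: [0.5, -0.4, -0.1]
opening: 0.5
```

Call:
{"api": "arm_command", "payload": {
  "deltas": [
    {"dx":0,"dy":-0.01,"dz":0,"wx":0,"wy":0,"wz":0},
    {"dx":0,"dy":-0.03,"dz":0,"wx":0,"wy":0,"wz":0},
    {"dx":0,"dy":-0.06,"dz":0,"wx":0,"wy":0,"wz":0},
    {"dx":0,"dy":-0.09,"dz":0,"wx":0,"wy":0,"wz":0},
    {"dx":0,"dy":-0.12,"dz":0,"wx":0,"wy":0,"wz":0}
  ]
}}

```text
clock: 24.95
tool_pos: [0.4615, -0.2882, 0.3724]
eef_rot: [-0.587, 0.394, -0.395, 0.587]
contact_force: [0.7, 0.2, -0.2]
opening: 0.495
```

Call:
{"api": "arm_command", "payload": {
  "deltas": [
    {"dx":-0.02,"dy":0,"dz":0,"wx":0,"wy":0,"wz":0},
    {"dx":-0.06,"dy":0,"dz":0,"wx":0,"wy":0,"wz":0},
    {"dx":-0.1,"dy":0,"dz":0,"wx":0,"wy":0,"wz":0},
    {"dx":-0.14,"dy":0,"dz":0,"wx":0,"wy":0,"wz":0},
    {"dx":-0.15,"dy":0,"dz":0,"wx":0,"wy":0,"wz":0}
  ]
}}

```text
clock: 25.45
tool_pos: [0.4032, -0.1458, 0.3712]
eef_rot: [-0.588, 0.394, -0.392, 0.588]
contact_force: [0.4, -0.6, -0.1]
opening: 0.501
```

```bash
python3 - <<'E'
from h import *
from m import hole
for n in("scene","top"):
    im=r.snapshot(n); cv2.imwrite(f"pics/{n}25.png",im[:,:,::-1])
st()
T=cv2.imread("pics/top25.png"); p=hole(T,260,196,3); print(p,plane("top",*p,.06))
a=cv2.imread("pics/scene25.png")[190:280,130:190];b=T[110:300,220:420]
cv2.imwrite("pics/z25.png",np.hstack([cv2.resize(a,(330,500),interpolation=2),cv2.resize(b,(460,500),interpolation=2)]))
E
```

```text
t25.55 grasp [ 0.4048 -0.148   0.2242] jawyaw 22.35 tilt 0.02 F [-0.35  0.13  0.56] M [-0.05  0.04 -0.02] open 0.502 q7 0.58
[260.25874126 195.85664336] [0.57967391 0.05934613 0.06      ]
```

View pics/z25.png

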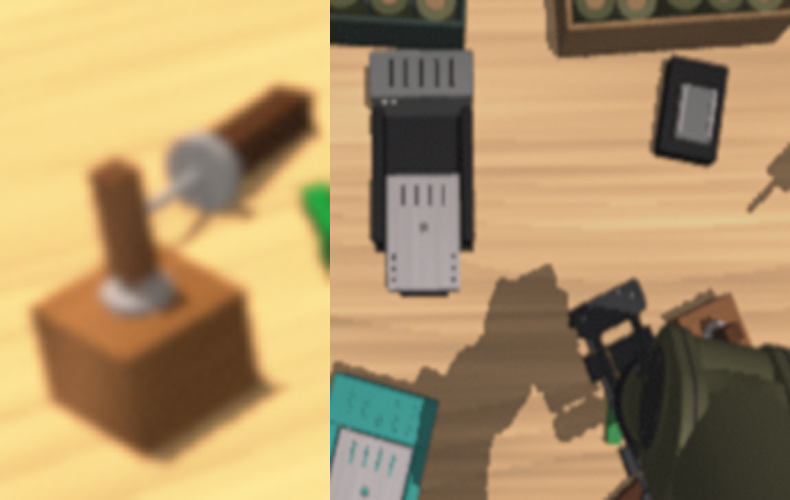

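View pics/top25.png

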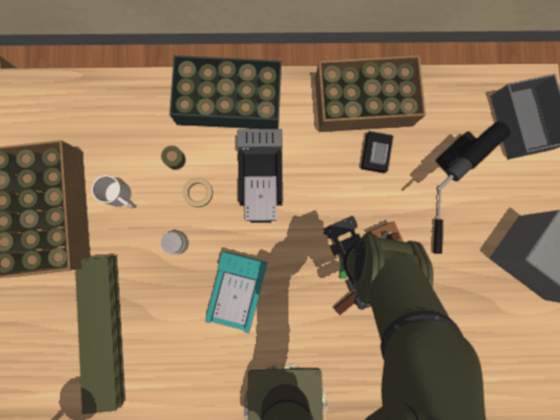

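```bash
python3 -c "
from h import *
st(); print(r.finish_job())"
```

```text
t25.55 grasp [ 0.4048 -0.148   0.2242] jawyaw 22.35 tilt 0.02 F [-0.35  0.13  0.56] M [-0.05  0.04 -0.02] open 0.502 q7 0.58
the job is handed in; nothing more can be done
None
```

I pressed the pin into the carriage's hole, pushed the carriage out to its stop, drew the pin out and put the tool back in its stand. The job is handed in at 25.6 s, and no verdict was reported.

- **Pressing:** The force rose like the button's spring, from about 5 N to 7 N, then jumped at the rigid end to about 11 N. I kept 10–14 N on it while pushing.
- **Carriage:** The hole, seen from above, moved 70.1 mm, from x = 0.6498 to 0.5797 m. The push force rose at the end of the travel, as it should at the stop.
- **Button:** I did not measure it directly after drawing the pin out. The pin is fully clear of the hole, so the spring should have raised it.
- **Tool:** It stands upright in its stand, collar down on the block, released at the height it was picked up from. The gripper is clear of everything.
- **Other things:** None of the six appears to have moved in the last top view.

Two things did not agree or were odd:
- The two cameras' calibrations differ by about 2–4 mm. I checked by force and by sideways alignment in the scene view instead.
- The two look-alike tools, one green and one large brown, were standing at the start and lying down by about 2 s, before the gripper came near them.

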